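# Stand up a levelling foot and take off its thread cap

### The arm

A 6-joint arm with a two-finger parallel gripper is mounted at the origin on the work surface. World frame = base frame: x ahead of the robot, y to its left, z up, the work surface at z = 0. Lengths are in mm, angles in rad, forces in N, time in s.
With the tool pointing down it reaches from about 275 to 850 mm from the base axis. Payload 19 kg.
Tool frame: the origin (TCP) lies on the mounting face of the last link; the fingertips stand 173 mm ahead of it and the grasp point (between the pads) lies 155 mm ahead of it (tip_reach is the distance from the TCP to the fingertips, in mm); z points along the fingers, y is the line along which they close (so a half turn about z gives the same grasp; the last joint's range is limited). The gripper opens to 85 mm and grips with 20 to 120 N. Pads are 22 mm wide; open, the fingers measure 114 mm over their backs; the gripper's body (76 mm by 85 mm) begins 54 mm behind the grasp point. The pads swing forward as they close: fully open they stand 13 mm farther back than shut.
Start: joints at [-0.134, 0.15, 1.437, -0, 1.554, -0.134], TCP at [574.988, -0.018, 404.667] pointing down, gripper open.
Joint ranges: [-2.8, 2.8], [-0.68, 2.1], [0.12, 2.68], [-1.39, 4.53], [0.16, 2.79], [-2.81, 2.81]. Speed limits (rad/s): [1.89, 1.89, 2.22, 3.01, 3.01, 3.01].

### API

Orientations are given as [roll, pitch, yaw] about the fixed x, y, z axes, in that order (R = Rz(yaw) Ry(pitch) Rx(roll)).
In Python, from rig import * gives the robot as it stands.
- The arm moves only by the shell command python3 -m creep 'ROWS' [FORCE]. ROWS is JSON, a list of rows, each a list of 3 entries, a list of its own where there are three numbers: the shift along the world's x, y, z in cm, then the turn, a rotation vector about the world's x, y, z in degrees, then the finger opening in cm, from 0 to 8.54. In form: [[[x, y, z], [rx, ry, rz], jaw], ...]. A call has exactly 8 rows; each row is the pose to reach, as a shift and turn from the pose commanded when the call began; what a row does not reach only later rows make up. A row lasts 1/12 s, in which the tool goes at most 41.7 mm and 7.16 degrees, less where a joint would pass 70% of its speed; a pose out of reach is approached as far as the arm can. A call with a gripper value outside its range is refused whole. The fingers move at their own pace and stop on an object; FORCE is the grip in N (left out, the last holds). Time passes only in rows, so rows that repeat a pose let the fingers close, or fill a call up. It gives the time, the measured TCP pose, the force, the opening and the grip force at its end, in the units of the state.
- get_state(): the state, without advancing time (a new reading comes with each control period).
- read_camera(name): name is "scene" or "side" or "wrist"; returns (picture, depth): 480x640x3 uint8, red, green, blue; 480x640 float32, mm along the optical axis (not along the pixel's ray), 0 where there is no reading.
- get_calibration(name): a dict with "fx", "fy", "cx", "cy" (pixels), "R" (3x3) and "t" (3): a world point X has camera coordinates R X + t. Camera axes: x right, y down, z forward; pixel columns grow to the right and rows downward; lengths in mm; the calibration is good to about 2 mm. A picture is of the moment at which its call begins: read the wrist's pose just before it. get_calibration takes no time and is no camera call; for the wrist camera it gives the pose at the moment of the call.
- sign_off(): hands the job in; it is judged then, once.
Trained networks look in the newest picture that a camera, given by its name, has taken for a name from the list of things; names that differ only in an ending like _2 or _b are one class to them, and where a whole thing is asked for, a point or a joint stands for the part that bears it (a point fixed in the world has none). Each returns a list of dicts, best first, with "score" (0 to 1); they miss things now and then, are a little off and sometimes report something else, mostly with a low value. They report only what shows in the picture. A call takes as long as a camera call.
- cut_out(camera, name): "pixels" (480x640 bool, what is visible of it) and "bbox" ([left, top, right, bottom] in pixels, round what is visible of it).
The state is a dict: "t": time; "q": joint angles; "qvel": joint speeds; "effort": joint torques, N m; "ee_pos": TCP position; "tcp_rot": TCP orientation; "wrist_force": force on the tool from outside, world axes, zero at the start; "moment": the same for the moment, N m; "finger_gap": finger opening in mm; "gripper_force": force on a finger pad.
Only numpy, scipy, OpenCV 4.12 (cv2) and the standard library are available. Lean on these libraries where they do the work, as an engineer would, in place of code of your own. Each camera call takes 0.05 s, during which the arm holds its last target. There are 200 camera calls.

### The job

Two of the three machine levelling feet already stand on the rubber mat; get the third one ready like them. Tip it up on the edge of its pad, let it down gently and bring it upright into the middle of the gap between the other two, keeping it within a finger's breadth of the bench all the way; then work the thread cap off its stud, the foot staying put, and put the cap in the bin on the rack's lower board that holds caps like it. Leave the two standing feet and the spanner where they are.

Things in the scene. Friction and masses are not known exactly. Their poses are not given: they have to be found in the camera images.
- foot: The levelling foot to prepare, about 0.9 kg, lying at the start. Origin: centre of the pad's flat underside; z runs along the stud to its tip. Pad: round, 100 mm across, rim 12 mm thick, a cone above it. Lying, it rests on the pad's rim and the cap's end, stud sloping 14 degrees down to the cap; it can roll. Once the stud is within about 55 degrees of vertical it falls on to its pad by itself unless held back.
- foot_stud (a point): Point on the axis of that foot's M16 stud (16 mm thick, plain steel, tip 160 mm from the underside), 100 mm from the underside, in the bare stretch (68 to 130 mm) between the jam nut (24 mm hexagon, 60 to 68 mm) and the cap: the place to hold the foot by; hung from its cap alone it slips. Axes as foot.
- cap: Black plastic cap pushed on that stud, 24 mm across, 36 mm long, 26 g. Origin: middle of its open mouth; z points to its closed end. Pushed home, the mouth is 130 mm and the end 166 mm from the foot's underside. It grips by friction, 10 to 12.5 N, more than the foot's weight: a straight pull lifts the foot too. Twisted (0.1 N m) and pulled lightly it creeps off, free after about 10 mm. It does not screw.
- cap_middle (a point): Middle of the cap: on its axis, 18 mm from each end.
- gap (a point): Middle of the black ribbed rubber mat (170 x 460 mm, 1 mm thin, flat on the bench): the centre of the gap between the two standing feet. y runs along the row, z up.
- foot_a: Standing foot without cap, same make as foot, 160 mm tall, loose, 150 mm from the gap's centre along +y of gap. Origin: centre of the pad's underside, z up.
- foot_b: Standing foot without cap like foot_a, loose, 150 mm from the gap's centre along -y of gap.
- spanner: Loose 200 mm steel spanner lying on the bench, origin under its middle, x towards the open jaw.
- bin_caps: Fixed open bin with caps in it, one of three side by side on the rack's lower board (the others hold nuts and washers). Origin: centre of its underside, 20 mm above the bench; x points from its front lip into the rack, z up. 122 mm wide (y), 200 mm deep (x -100 to 100), walls 3 mm, front lip 45 mm high, side walls rising from there to 85 mm at x = -10; the caps in it lie 28 mm deep.
- bin_mouth (a point): Middle of the front strip of that bin, 19 mm behind its lip, level with the lip's top (45 mm above the bin's underside). Axes as bin_caps. Only this front strip, 38 mm deep, is open from above, so come in from the front with the tool leaning.
- board_edge (a point): Lower corner of the red front edge of the rack's upper board, above the bin: 38 mm behind the bin's lip and 192 mm above the bin's underside. The board reaches from there to the back, and the bins on it stand up to 303 mm above the lower bin's underside.
- rack: The fixed red bench-top rack, 400 mm wide, 220 mm deep, 360 mm high; origin: centre of its underside on the bench; x points into it from the front, z up.

How it is judged (in metres and radians):
On the way, in this order (a step that is already met when the one before it is completed fails the run):
1. the foot is part of the way up (30 to 65 degrees from vertical), its pad's edge on the bench, the cap still on (angle between foot's own z axis and vertical between 0.52 and 1.13 rad and height (world z) of foot below 0.056 m and z of cap in the frame of foot below 0.138 m), for 0.1 s.
2. the foot stands upright in the gap (centre within 20 mm), its cap still on (angle between foot's own z axis and vertical below 0.06 rad and height (world z) of foot below 0.006 m and horizontal distance between foot and gap below 0.02 m and z of cap in the frame of foot below 0.145 m), for 0.2 s.
3. the cap is off the stud, the foot still standing on the bench in the gap (distance between cap and foot above 0.163 m and angle between foot's own z axis and vertical below 0.06 rad and height (world z) of foot below 0.006 m and horizontal distance between foot and gap below 0.02 m), for 0.1 s.
At the end, for the whole second after the job is handed in: The foot stands on its pad on the bench (within about 2 degrees of upright) with its centre within 20 mm of the middle of the gap between the other two, without its cap; the cap lies at rest inside the bin of caps (angle between foot's own z axis and vertical below 0.04 rad and height (world z) of foot below 0.005 m and horizontal distance between foot and gap below 0.02 m and linear speed of foot below 0.02 m/s and x of cap_middle in the frame of bin_caps between -0.097 and 0.097 m and y of cap_middle in the frame of bin_caps between -0.058 and 0.058 m and z of cap_middle in the frame of bin_caps between 0.005 and 0.07 m and linear speed of cap below 0.03 m/s); the robot touches nothing.
It fails at once if the foot is lifted off the bench by more than a finger's breadth (some 25 mm) (height (world z) of foot above 0.078 m or (angle between foot's own z axis and vertical below 0.4 rad and height (world z) of foot above 0.046 m) or (angle between foot's own z axis and vertical below 0.1 rad and height (world z) of foot above 0.028 m)).
It fails at once if the foot falls or slams down (turns faster than 4.5 rad/s) (angular speed of foot above 4.5 rad/s).
It fails at once if a standing foot is shifted by more than 15 mm or tipped by more than 8 degrees (distance of any of foot_a, foot_b from where it was at the start of the episode above 0.015 m or angle between any of foot_a, foot_b's own z axis and vertical above 0.14 rad).
It fails at once if the spanner is shifted by more than 20 mm (distance of spanner from where it was at the start of the episode above 0.02 m).
It also fails if it takes over 72 s, if anything falls off the work surface, if the arm or the gripper's body presses on something with over 40 N, if the wrist force passes 120 N, or if a joint passes its speed limit or range.

## Working session

There is one attempt and no reset: what is moved stays moved. The work goes in short steps, Python scripts to look and compute and a shell command to move; the robot and the scene stay as the last step left them, time stands still between calls to the robot, and variables do not carry over. Pictures are saved under pics/ and viewed, at most 12 in all, crops included, and the job is handed in when it is done.

```bash
ls; mkdir -p pics; python3 - <<'E'
from rig import *
import cv2, numpy as np
s=get_state();print(s['ee_pos'],s['tcp_rot'],s['finger_gap'],s['t'])
a,_=read_camera("scene");b,_=read_camera("side")
cv2.imwrite('pics/scene.png',a[:,:,::-1]);cv2.imwrite('pics/side.png',b[:,:,::-1])
for c in("scene","side"):
  k=get_calibration(c);print(c,np.round(-k['R'].T@k['t']),np.round(k['R'][2],2))
E
```

```text
pics
[ 5.74956133e+02 -1.14406468e-02  4.04081131e+02] [-3.14039165e+00 -1.92530092e-04  1.57078629e+00] 85.38760025092591 0.0
scene [1168. -597. 1095.] [-0.46  0.46 -0.76]
side [ 444. -996. 1215.] [ 0.09  0.68 -0.73]
```

View pics/scene.png

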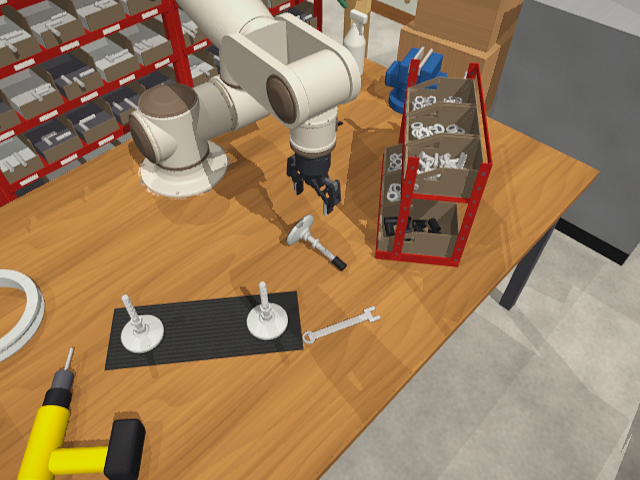

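View pics/side.png

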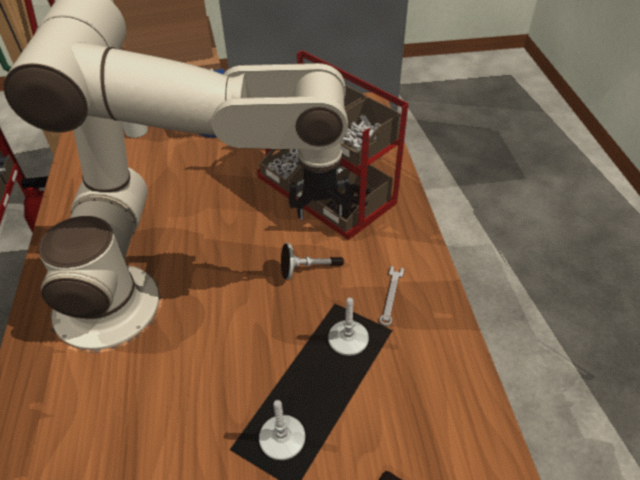

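The scene view shows the lying foot with its pad at (300,230) and its black cap at (340,265). The feet stand on the mat at (142,332) and (267,320), the spanner is at (340,325), and the cap bin is the nearest lower bin at (430,225). The side view agrees. Next I measure them with masks and depth.

```bash
cat > h.py <<'E'
from rig import *
import cv2, numpy as np
from scipy.spatial.transform import Rotation as Ro
def pts(cam,depth,mask):
    k=get_calibration(cam);v,u=np.nonzero(mask&(depth>0));z=depth[v,u]
    C=np.c_[(u-k['cx'])/k['fx']*z,(v-k['cy'])/k['fy']*z,z]
    return (C-k['t'])@k['R']   # R^T (C-t)
def find(cam,name,depth,n=3):
    out=[]
    for d in cut_out(cam,name)[:n]:
        m=cv2.erode(d['pixels'].astype(np.uint8),np.ones((2,2)))>0
        out.append((d['score'],d['bbox'],pts(cam,depth,m)))
    return out
E
python3 - <<'E'
from h import *
np.set_printoptions(suppress=True,precision=1)
for c in("scene","side"):
  im,d=read_camera(c)
  P={}
  for n in("foot","cap","foot_a","spanner","bin_caps","gap","rack"):
    for s,b,p in find(c,n,d):
      print(c,n,round(s,2),[int(x) for x in b],len(p),'med',np.median(p,0) if len(p) else '', 'lo',np.percentile(p,2,axis=0) if len(p) else '','hi',np.percentile(p,98,axis=0) if len(p) else '')
      np.save(f'{c}_{n}_{int(b[0])}.npy',p)
  # mat: dark pixels with z~0
  p=pts(c,d,np.ones(d.shape,bool));ok=(d>0)
  col=im[ok];m=(col.max(1)<60)&(abs(p[:,2])<6)&(p[:,0]>450)&(p[:,1]<150)
  q=p[m];print('mat',len(q));r=cv2.minAreaRect(q[:,:2].astype(np.float32));print(r,cv2.boxPoints(r))
E
ls *.npy
```

```text
scene foot 0.97 [119, 296, 164, 351] 1316 med [ 434.1 -438.5   15.3] lo [ 393.5 -479.3    4.1] hi [ 472.7 -393.4  146.3]
scene foot 0.94 [286, 215, 332, 258] 571 med [503.3  32.3  52.1] lo [489.5  -8.9  11.9] hi [591.   67.3  95.5]
scene foot 0.55 [246, 281, 289, 344] 1296 med [ 620.9 -208.4   15. ] lo [ 570.1 -248.4    0.2] hi [ 660.5 -160.6  154.3]
scene cap 0.57 [335, 255, 346, 272] 86 med [628.8  40.   21.1] lo [614.   33.4  11.6] hi [642.7  50.4  28.7]
scene foot_a 0.97 [119, 296, 164, 351] 1316 med [ 434.1 -438.5   15.3] lo [ 393.5 -479.3    4.1] hi [ 472.7 -393.4  146.3]
scene foot_a 0.94 [286, 215, 332, 258] 571 med [503.3  32.3  52.1] lo [489.5  -8.9  11.9] hi [591.   67.3  95.5]
scene foot_a 0.55 [246, 281, 289, 344] 1296 med [ 620.9 -208.4   15. ] lo [ 570.1 -248.4    0.2] hi [ 660.5 -160.6  154.3]
scene spanner 0.77 [303, 309, 378, 347] 594 med [748.4 -96.6   4.5] lo [ 707.6 -176.8   -3.9] hi [795.8   0.9   9.4]
scene bin_caps 0.77 [379, 201, 458, 256] 3443 med [727.7 259.1  49. ] lo [610.  157.4  18.4] hi [818.1 357.6 103. ]
scene gap 0.7 [105, 292, 302, 370] 8525 med [ 
[... 1696 characters left out ...]
258 med [740.2 261.2 269.4] lo [501.8 158.4   4.2] hi [845.7 559.1 354.6]
mat 6911
((586.6189575195312, -242.42880249023438), (586.222900390625, 267.3847351074219), 87.01622772216797) [[ 437.9 -528.2]
 [ 704.9 -542.1]
 [ 735.4   43.3]
 [ 468.4   57.2]]
scene_bin_caps_379.npy
scene_cap_335.npy
scene_foot_119.npy
scene_foot_246.npy
scene_foot_286.npy
scene_foot_a_119.npy
scene_foot_a_246.npy
scene_foot_a_286.npy
scene_gap_105.npy
scene_rack_120.npy
scene_rack_376.npy
scene_spanner_303.npy
side_bin_caps_317.npy
side_cap_327.npy
side_foot_260.npy
side_foot_279.npy
side_foot_327.npy
side_foot_a_260.npy
side_foot_a_279.npy
side_foot_a_327.npy
side_gap_232.npy
side_rack_257.npy
side_spanner_380.npy
```

```bash
python3 - <<'E'
import numpy as np,cv2
from scipy.optimize import least_squares
np.set_printoptions(suppress=True,precision=1)
L=lambda f:np.load(f+'.npy')
def circ(p):
    r=least_squares(lambda c:np.clip(np.hypot(p[:,0]-c[0],p[:,1]-c[1])-50,-0,99),p[:,:2].mean(0),loss='soft_l1')
    return r.x
for c,ns in(("scene",("foot_119","foot_246")),("side",("foot_260","foot_327"))):
  for n in ns:
    p=L(c+'_'+n);s=p[p[:,2]>75]
    print(c,n,'stud',len(s),np.median(s,0)if len(s)else'','pad rect',cv2.minEnclosingCircle(p[(p[:,2]<30)][:,:2].astype(np.float32)))
# lying foot: fit (x,y,yaw), surface of revolution
def prof(s):
    return np.interp(s,[0,12,14,45,60,60.1,68,68.1,130,130.1,166],[50,50,46,15,12,12.7,12.7,8,8,12,12])
def res(v,P):
    x,y,w=v;u=np.array([np.cos(w)*np.cos(np.radians(14)),np.sin(w)*np.cos(np.radians(14)),-np.sin(np.radians(14))])
    d=P-[x,y,48.5];s=d@u;r=np.linalg.norm(d-np.outer(s,u),axis=1)
    e=np.where(s<12,np.minimum(abs(s-0)+0*r,abs(r-50)),r-prof(np.clip(s,12,166)))
    return e
for c,ns in(("scene",("foot_286","cap_335")),("side",("foot_279",))):
    P=np.vstack([L(c+'_'+n) for n in ns])
    r=least_squares(res,[490,30,0.05],args=(P,),loss='soft_l1',f_scale=3)
    x,y,w=r.x;cc=np.cos(np.radians(14))
    print(c,'foot',r.x,np.degrees(w),'med|e|',np.median(abs(r.fun)),'stud100',x+100*cc*np.cos(w),y+100*cc*np.sin(w))
for c,n in(("scene","rack_376"),("side","rack_257")):
    p=L(c+'_'+n);r=cv2.minAreaRect(p[(p[:,2]>-5)][:,:2].astype(np.float32));print(c,r);print(cv2.boxPoints(r))
for c,n in(("scene","bin_caps_379"),("side","bin_caps_317")):
    p=L(c+'_'+n);r=cv2.minAreaRect(p[:,:2].astype(np.float32));print(c,r);print(cv2.boxPoints(r))
    for a,b in((20,45),(45,60),(60,75),(75,95),(95,110)):
        q=p[(p[:,2]>=a)&(p[:,2]<b)];print(a,b,len(q),np.median(q,0),q.min(0),q.max(0))
im=cv2.imread('pics/scene.png')[50:280,360:500]
b=cv2.imread('pics/side.png')[40:250,240:430]
im=cv2.resize(im,None,fx=2.6,fy=2.6,interpolation=cv2.INTER_CUBIC);b=cv2.resize(b,(430,598))
o=np.zeros((598,im.shape[1]+430,3),np.uint8);o[:,:im.shape[1]]=im[:598];o[:,im.shape[1]:]=b;cv2.imwrite('pics/rack.png',o)
E
```

```text
scene foot_119 stud 142 [ 430.9 -436.7  118.7] pad rect ((428.3915100097656, -435.1363830566406), 49.498260498046875)
scene foot_246 stud 149 [ 618.4 -205.5  124.2] pad rect ((591.2249755859375, -184.79006958007812), 79.27347564697266)
side foot_260 stud 174 [ 425.7 -439.3  128. ] pad rect ((426.0993347167969, -436.4161071777344), 49.792423248291016)
side foot_327 stud 117 [ 612.4 -206.5  118.5] pad rect ((613.774658203125, -204.8635711669922), 49.30474090576172)
scene foot [494.    7.5   0.3] 15.092766319825028 med|e| 4.352550504948148 stud100 587.6844938130482 32.764027819939336
side foot [483.5  11.3   0.2] 11.588423193866287 med|e| 2.8449659072827025 stud100 578.5793558679629 30.755637069772973
scene ((565.2408447265625, 468.8938903808594), (231.87075805664062, 679.4546508789062), 37.4537353515625)
[[266.6 668.1]
 [679.8 128.7]
 [863.9 269.7]
 [450.7 809.1]]
side ((758.3309326171875, 451.9879150390625), (523.456787109375, 416.3043518066406), 37.20415496826172)
[[ 424.   459.5]
 [ 675.7  127.9]
 [1092.7  444.5]
 [ 840.9  776. ]]
scene ((706.4074096679688, 275.42431640625), (221.41
[... 283 characters left out ...]
] [598.4 149.3  60. ] [830.4 363.   74.9]
75 95 550 [745.  270.1  85.1] [618.1 163.7  75. ] [829.9 364.6  95. ]
95 110 281 [760.6 283.1  99.9] [662.5 189.5  95. ] [827.2 362.4 108.7]
side ((733.8570556640625, 273.12640380859375), (268.2104187011719, 129.8609161376953), 36.64600372314453)
[[587.5 245.2]
 [665.  141. ]
 [880.2 301.1]
 [802.7 405.3]]
20 45 793 [703.1 239.4  35.5] [599.  144.7  20.1] [829.3 360.8  45. ]
45 60 400 [704.9 228.1  50.4] [598.6 145.4  45. ] [827.  352.7  60. ]
60 75 296 [746.5 228.5  65. ] [599.  146.7  60. ] [829.7 344.8  74.8]
75 95 287 [781.2 268.1  85.1] [675.7 156.9  75. ] [828.4 344.3  95. ]
95 110 125 [785.6 253.1 100.4] [671.5 200.6  95. ] [825.9 336.4 108.5]
```

View pics/rack.png

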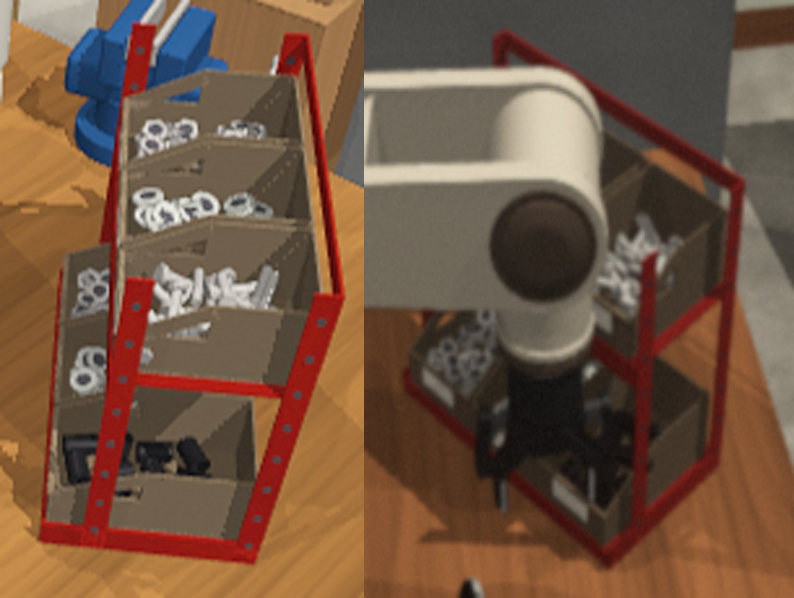

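The rack crop shows the front facing the robot (left here). The cap bin is the lower one at the near end, with black caps at (130,455), and the end post is beside it. I'll measure the bin in the rack's frame, and check the arm's reach with a DH guess.

```bash
python3 - <<'E'
import numpy as np,cv2
from h import *
np.set_printoptions(suppress=True,precision=1)
L=lambda f:np.load(f+'.npy')
w=np.radians(37.3);ex=np.array([np.cos(w),np.sin(w),0]);ey=np.array([-np.sin(w),np.cos(w),0])
for n in("scene_bin_caps_379","side_bin_caps_317","scene_rack_376","side_rack_257"):
    p=L(n);a=p@ex;b=p@ey
    print(n)
    for lo,hi in((8,22),(22,40),(40,58),(58,72),(72,100),(100,112),(185,215),(215,260),(300,330),(340,360)):
        m=(p[:,2]>lo)&(p[:,2]<hi)
        if m.sum()>20:print(lo,hi,m.sum(),'x',np.percentile(a[m],[1,5,50,95,99]),'y',np.percentile(b[m],[1,5,50,95,99]))
# yaw from front lip: front-most points in each y slice
for n in("scene_rack_376","side_rack_257"):
    p=L(n);p=p[(p[:,2]>2)&(p[:,2]<65)];a=p@ex;b=p@ey
    ys=np.arange(-320,60,20);f=[(y,np.percentile(a[abs(b-y)<10],3)) for y in ys if (abs(b-y)<10).sum()>15]
    f=np.array(f);print(f.T);
E
```

```text
scene_bin_caps_379
8 22 291 x [628.1 629.6 754.4 814.9 817.8] y [-289.9 -289.  -205.5 -170.2 -166.5]
22 40 772 x [627.8 633.2 729.9 812.7 818.6] y [-291.2 -289.6 -204.2 -166.6 -165. ]
40 58 969 x [626.9 636.6 729.9 811.6 818.6] y [-291.3 -289.7 -206.6 -166.6 -164.7]
58 72 491 x [621.9 623.5 738.6 817.8 818.7] y [-291.7 -290.  -232.2 -166.4 -164.9]
72 100 766 x [651.4 691.6 762.8 818.2 819. ] y [-292.  -290.4 -240.4 -166.5 -165.1]
100 112 139 x [705.6 714.1 781.7 820.3 820.6] y [-292.4 -291.1 -284.3 -168.2 -166.7]
side_bin_caps_317
8 22 98 x [622.4 624.7 732.7 819.7 822.9] y [-288.6 -286.7 -225.3 -182.1 -165.7]
22 40 498 x [619.9 621.8 715.4 820.9 824.4] y [-290.7 -288.7 -231.9 -168.1 -164.3]
40 58 603 x [618.8 620.6 689.8 820.9 823.9] y [-290.1 -288.3 -234.3 -170.5 -166.5]
58 72 302 x [618.7 620.4 726.1 823.3 825.3] y [-290.1 -289.1 -262.1 -172.5 -167.6]
72 100 383 x [649.9 667.7 786.3 822.5 824.3] y [-290.7 -289.4 -282.8 -167.6 -165.6]
100 112 66 x [709.5 717.8 777.8 819.7 820.4] y [-290.5 -289.6 -286.2 -226.9 -211. ]
scene_rack_376
8 22 322 x [618.8 620.  704.1 823.7 833.4] y [-306
[... 1105 characters left out ...]
03.2 -301.1 -297.5 -297.2]
72 100 72 x [660.8 665.1 680.8 836.1 839.1] y [-304.6 -303.4 -300.7 -297.7  101.9]
100 112 29 x [658.6 661.7 681.  831.6 833.7] y [-306.4 -305.  -300.9 -297.5 -295.5]
185 215 94 x [660.4 661.6 679.2 835.8 837.4] y [-304.7 -303.6 -300.5 -267.9 -230.8]
215 260 974 x [657.8 660.  727.2 831.8 836.3] y [-304.1 -301.5 -282.6 -185.3 -166.6]
300 330 838 x [661.4 674.6 814.  834.6 838. ] y [-303.  -301.1 -220.5 -102.    99.8]
340 360 531 x [662.  672.3 836.3 841.6 843.2] y [-302.7 -300.7 -163.1   97.1  103.3]
[[-300. ]
 [ 627.4]]
[[-300.  -280.  -260.  -240.  -220.  -200.  -180.  -160.   -20.    20. ]
 [ 620.3  615.4  615.3  616.7  616.7  617.7  617.1  616.2  619.4  618.9]]
```

```bash
cat >> h.py <<'E'
def prof(s):
    return np.interp(s,[0,12,14,45,60,60.1,68,68.1,130,130.1,166],[50,50,46,15,12,12.7,12.7,8,8,12,12])
E
python3 - <<'E'
from h import *
np.set_printoptions(suppress=True,precision=1)
im,d=read_camera("wrist");cv2.imwrite('pics/wrist.png',im[:,:,::-1])
P=[]
for n in("foot","cap"):
  for s,b,p in find("wrist",n,d,2):
    print(n,round(s,2),[int(x) for x in b],len(p),np.percentile(p,[2,50,98],axis=0).tolist() if len(p) else '')
    P.append(p)
p=P[0]
# width centre of bare stud & nut: slice along x
for x in range(480,660,10):
    q=p[abs(p[:,0]-x)<5]
    if len(q)>5: print(x,len(q),'ymid',(np.percentile(q[:,1],3)+np.percentile(q[:,1],97))/2,'w',np.ptp(q[:,1]),'ztop',np.percentile(q[:,2],95))
E
```

```text
foot 0.95 [305, 321, 384, 389] 4020 [[570.4106330641482, -235.5144225249295, 9.630706650583223], [611.7118576411722, -188.51335457530877, 16.729951227013693], [657.6195213722502, -152.16311238826248, 67.35650567134101]]
foot 0.81 [205, 119, 344, 224] 3964 [[489.9422027109385, 0.8616200944153894, 27.417292119971037], [504.6940974305688, 43.09769992992838, 66.01717690706698], [602.1753564946696, 81.07762112880289, 98.38683498257575]]
cap 0.81 [342, 148, 375, 176] 714 [[608.059590854912, 35.822537121641226, 18.176744390641367], [624.8025437741101, 47.72755412022725, 25.506191350522577], [642.6450538042089, 57.36381149269144, 31.696694867634218]]
570 195 ymid -197.0907225880106 w 54.1404977236044 ztop 15.490786469760783
580 375 ymid -197.77571451417316 w 75.53008197904663 ztop 17.642896567870753
590 473 ymid -196.74607647714936 w 88.82779321510108 ztop 19.898267340094318
600 572 ymid -196.81641159234073 w 95.89620152263217 ztop 39.51321850177159
610 567 ymid -174.58162454942124 w 82.833705074341 ztop 67.73662253783434
620 511 ymid -175.2505689570151 w 57.19987081621284 ztop 68.09558739532508
630 396 ymid -191.0254612051998 w 88.9629697637651 ztop 26.504189731129628
640 440 ymid -197.37515353039262 w 85.9839094492099 ztop 19.31735386250376
650 346 ymid -197.83410107365165 w 81.72008197003456 ztop 16.98767614587092
```

View pics/wrist.png

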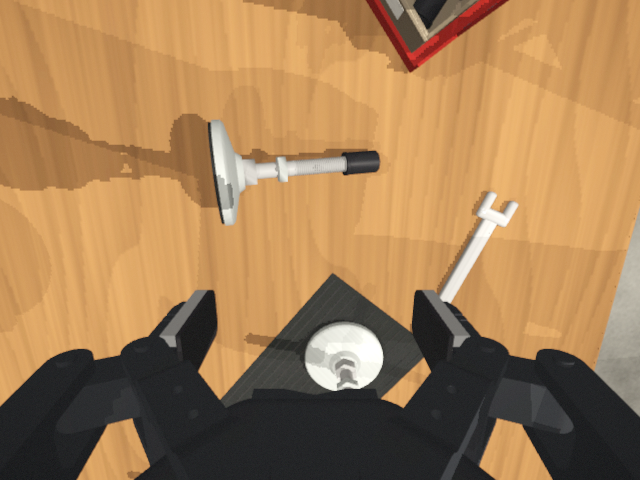

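The wrist view shows the foot from the pad at (222,172) to the cap at (360,162), so the stud yaw is about 5°. The spanner is at right and the near standing foot at (345,355). I'll compute a hover pose leaning 35° back over the cap.

```bash
cat >> h.py <<'E'
def cur():
    s=get_state();return np.array(s['ee_pos']),Ro.from_euler('xyz',s['tcp_rot'])
def tool(lean_dir,lean,flip=1):
    """tool z points down and toward heading lean_dir (deg) by lean deg; jaw horizontal, perpendicular"""
    w,a=np.radians([lean_dir,lean]);z=np.array([np.sin(a)*np.cos(w),np.sin(a)*np.sin(w),-np.cos(a)])
    y=flip*np.array([-np.sin(w),np.cos(w),0]);x=np.cross(y,z);return Ro.from_matrix(np.c_[x,y,z])
def go(G,R,back=0):
    """print shift cm, turn deg from here to grasp point G with tool R, backed off"""
    p,R0=cur();T=np.array(G)-(155+back)*R.as_matrix()[:,2]
    v=(R*R0.inv()).as_rotvec(degrees=True)
    print('shift',np.round((T-p)/10,2),'turn',np.round(v,1),'| TCP',np.round(T),'pts',np.round(p,1));return T
def where(R=None):
    p,R0=cur();z=R0.as_matrix()[:,2];print('TCP',np.round(p,1),'grasp',np.round(p+155*z,1),'z',np.round(z,3),'y',np.round(R0.as_matrix()[:,1],3))
E
python3 - <<'E'
from h import *
for f in(1,-1):
  R=tool(185.5,35,f);print(f,np.round(R.as_matrix(),2).tolist());go([580.5,35,27],R,80)
E
```

```text
1 [[0.82, 0.1, -0.57], [0.08, -1.0, -0.05], [-0.57, -0.0, -0.82]]
shift [ 13.97   4.79 -18.51] turn [-28.3  25.7 -81.7] | TCP [715.  48. 220.] pts [575.   -0.  404.6]
-1 [[-0.82, -0.1, -0.57], [-0.08, 1.0, -0.05], [0.57, 0.0, -0.82]]
shift [ 13.97   4.79 -18.51] turn [26.4 29.1 92.2] | TCP [715.  48. 220.] pts [575.   -0.  404.6]
```

```bash
python3 -m creep '[[[2,1,-2],[-2,2,-6],8.5],[[4,2,-4],[-4,4,-12],8.5],[[6,3,-6],[-7,6,-19],8.5],[[8,3.5,-8],[-9,8,-26],8.5],[[10,4,-9],[-11,10,-32],8.5],[[12,4.5,-10],[-13,12,-39],8.5],[[13,4.8,-11],[-16,14,-45],8.5],[[14,4.8,-12],[-18,16.4,-52],8.5]]' 120
python3 -m creep '[[[0,0,-1],[-2,2,-6],8.5],[[0,0,-2],[-4,4,-12],8.5],[[0,0,-3],[-6,5.5,-18],8.5],[[0,0,-4],[-8,7.4,-24],8.5],[[0,0,-5],[-10.3,9.3,-29.7],8.5],[[0,0,-6],[-10.3,9.3,-29.7],8.5],[[0,0,-6.5],[-10.3,9.3,-29.7],8.5],[[0,0,-6.5],[-10.3,9.3,-29.7],8.5]]'
python3 - <<'E'
from h import *
np.set_printoptions(suppress=True,precision=1)
where();print(np.round(get_state()['q'],2))
im,d=read_camera("wrist");cv2.imwrite('pics/w2.png',im[:,:,::-1])
for n in("foot","cap"):
  for s,b,p in find("wrist",n,d,2):
    print(n,round(s,2),[int(x) for x in b],len(p),np.percentile(p,[2,50,98],axis=0).tolist() if len(p) else '')
    if np.median(p[:,1])>-80:
     for x in range(510,660,10):
      q=p[abs(p[:,0]-x)<5]
      if len(q)>5: print(x,len(q),'ymid',(np.percentile(q[:,1],3)+np.percentile(q[:,1],97))/2,'w',np.ptp(q[:,1]),'ztop',np.percentile(q[:,2],95))
E
```

```text
t: 1.72
ee_pos: [715.8, 48.9, 283.5]
tcp_rot: [-3.023, 0.389, 0.69]
wrist_force: [-1.0, -0.4, 0.1]
finger_gap: 85.0
gripper_force: 0.0
t: 2.38
ee_pos: [714.9, 48.0, 218.2]
tcp_rot: [-3.133, 0.603, 0.124]
wrist_force: [-0.0, -0.5, -0.2]
finger_gap: 85.0
gripper_force: 0.0
TCP [714.9  48.  218.2] grasp [627.4  38.4  90.6] z [-0.6 -0.1 -0.8] y [ 0.1 -1.  -0. ]
[-0.   0.7  1.  -0.1  2.   1.4]
foot 0.68 [574, 188, 639, 277] 3907 [[571.1524642937006, -203.21275147057182, 6.199322450416066], [606.1650177827337, -161.73495386243104, 16.129518084466074], [637.0055257492, -149.87455457796258, 21.541255477643013]]
foot 0.6 [230, 229, 355, 393] 11078 [[486.5519470038954, -4.5896422599845135, 18.592105567569252], [503.3939228428545, 41.80282576814381, 55.10252711173072], [596.9775345713542, 81.70469848079877, 89.20380830136396]]
510 1161 ymid 36.66122289270141 w 44.25829102616687 ztop 88.16439053315396
520 545 ymid 40.639449609806036 w 23.875194493483118 ztop 56.99698030935407
530 157 ymid 41.02624605569362 w 15.900685145309147 ztop 49.63779674276077
540 143 ymid 42.49844413472033 w 23.8495529978
[... 296 characters left out ...]
970953355 ztop 37.14560691965718
590 303 ymid 44.6758276136586 w 14.861450147014736 ztop 34.84213460356458
600 268 ymid 45.322116616919104 w 14.496976841846859 ztop 32.61922205148013
cap 0.7 [279, 158, 321, 232] 2750 [[610.5639846819627, 36.42847888925732, 8.473861398256952], [631.9992515633221, 47.41231526227199, 26.115357387289414], [643.9198532731432, 57.88025808099499, 33.319812909235345]]
610 347 ymid 45.98086534112431 w 22.814243784125686 ztop 33.822241187262556
620 574 ymid 46.48583432724484 w 21.88975367571301 ztop 32.01706288018001
630 655 ymid 47.425363133436875 w 22.47202474347283 ztop 29.462396782942232
640 1173 ymid 48.000627156953584 w 22.481050564024457 ztop 26.715321257028073
```

View pics/w2.png

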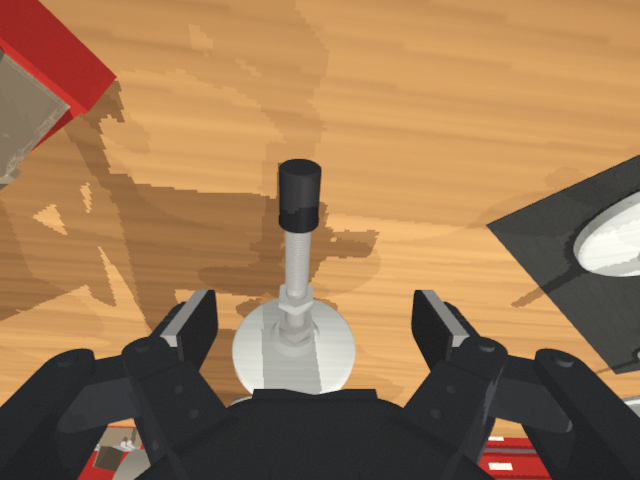

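The view shows the stud at column 298, with the fingers centred at 315, so the stud lies about 8 mm to +y of the jaw plane. The yaw is about 3.5°. I'll descend with that correction.

```bash
python3 - <<'E'
from h import *
go([579,41,26.5],tool(183.5,35),30)
go([579,41,26.5],tool(183.5,35),0)
E
```

```text
shift [-3.01 -0.06 -4.25] turn [-0.4  0.5 -3.2] | TCP [685.  47. 178.] pts [715.   48.1 220.6]
shift [-4.73 -0.17 -6.71] turn [-0.4  0.5 -3.2] | TCP [668.  46. 153.] pts [715.   48.1 220.6]
```

```bash
python3 -m creep '[[[-0.8,0,-1],[0,0,-1.5],8.5],[[-1.6,0,-2.1],[-0.4,0.5,-3.2],8.5],[[-2.3,0,-3.2],[-0.4,0.5,-3.2],8.5],[[-3,-0.1,-4.2],[-0.4,0.5,-3.2],8.5],[[-3.6,-0.1,-5.1],[-0.4,0.5,-3.2],8.5],[[-4.2,-0.2,-5.9],[-0.4,0.5,-3.2],8.5],[[-4.7,-0.2,-6.6],[-0.4,0.5,-3.2],8.5],[[-4.7,-0.2,-6.6],[-0.4,0.5,-3.2],8.5]]'
python3 - <<'E'
from h import *
where();im,d=read_camera("wrist");cv2.imwrite('pics/w3.png',im[:,:,::-1])
E
```

```text
t: 3.2
ee_pos: [667.1, 46.0, 152.5]
tcp_rot: [3.141, 0.614, 0.06]
wrist_force: [-0.1, -0.4, -0.6]
finger_gap: 84.9
gripper_force: 0.0
TCP [667.1  46.  152.5] grasp [578.   40.6  25.8] z [-0.575 -0.035 -0.818] y [ 0.06  -0.998  0.   ]
```

View pics/w3.png

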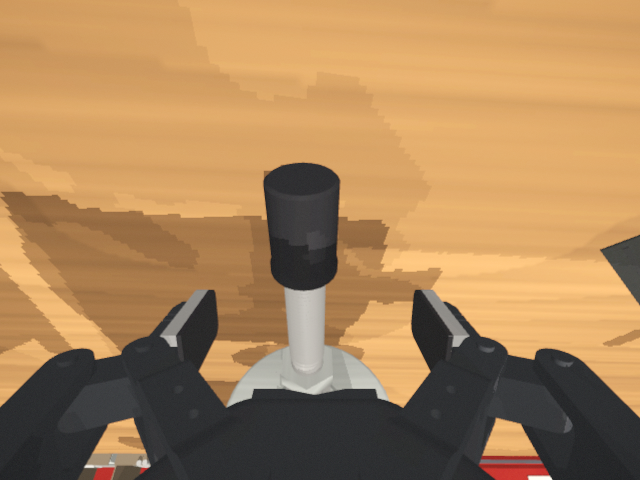

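The view shows the stud between the fingers at column 305, with the cap mouth at row 285, quite close to the pads. I'll shift 12 mm towards the foot's pad and 4 mm to +y, then close.

```bash
python3 -m creep '[[[-0.4,0.2,0.1],[0,0,0],8.5],[[-0.8,0.4,0.2],[0,0,0],8.5],[[-1.2,0.4,0.3],[0,0,0],8.5],[[-1.2,0.4,0.3],[0,0,0],6],[[-1.2,0.4,0.3],[0,0,0],4],[[-1.2,0.4,0.3],[0,0,0],2.4],[[-1.2,0.4,0.3],[0,0,0],1.8],[[-1.2,0.4,0.3],[0,0,0],1]]' 120
python3 -m creep '[[[0,0,0],[0,0,0],0.5],[[0,0,0],[0,0,0],0.5],[[0,0,0],[0,0,0],0.5],[[0,0,0],[0,0,0],0.5],[[0,0,0],[0,0,0],0.5],[[0,0,0],[0,0,0],0.5],[[0,0,0],[0,0,0],0.5],[[0,0,0],[0,0,0],0.5]]' 120
python3 - <<'E'
from h import *
np.set_printoptions(suppress=True,precision=1)
where();
for c in("scene","side","wrist"):
  im,d=read_camera(c)
  for n in("foot","cap"):
   for s,b,p in find(c,n,d,3):
    if len(p)and np.median(p[:,1])>-80: print(c,n,round(s,2),[int(x) for x in b],len(p),np.percentile(p,[2,50,98],axis=0).tolist())
E
```

```text
t: 3.92
ee_pos: [656.1, 49.9, 156.6]
tcp_rot: [3.141, 0.612, 0.059]
wrist_force: [0.1, 0.3, -0.1]
finger_gap: 24.7
gripper_force: 0.0
t: 4.58
ee_pos: [656.0, 50.0, 156.6]
tcp_rot: [3.141, 0.612, 0.059]
wrist_force: [-1.2, 0.2, 0.6]
finger_gap: 12.3
gripper_force: 124.2
TCP [656.   50.  156.6] grasp [567.1  44.6  29.8] z [-0.6 -0.  -0.8] y [ 0.1 -1.   0. ]
scene foot 0.98 [289, 214, 335, 260] 514 [[488.30879098574843, -10.399724513827236, 18.874580648625443], [502.4190726129412, 32.08370756580655, 55.71454389013623], [595.4315678957267, 72.75879598392213, 95.45793177488687]]
scene cap 0.57 [336, 255, 347, 269] 88 [[611.1942387052989, 33.44859596293498, 12.050885783584375], [626.3913214379492, 39.89951245179013, 21.718228867357034], [641.6965512964783, 50.03681660454298, 29.34318222138796]]
side foot 0.73 [279, 240, 315, 279] 478 [[472.75721782837434, -10.911231305954686, 14.617830655594608], [491.45652501396194, 30.326777806748805, 55.70845236318627], [548.8667667963996, 70.58226091130702, 97.22590769547753]]
side cap 0.61 [334, 258, 344, 267] 41 [[622.547818478973, -12.206917194454046, -4.327682098854703], [636.3433853494788, 39.45749742609872, 14.31255813047162], [647.5401907179768, 60.62058251351423, 88.88951306785515]]
side cap 0.42 [318, 204, 335, 223] 198 [[601.7107538128216, 182.77725173346371, 22.476386498863455], [624.649703498867, 213.06538292607775, 44.827809147768534], [650.5375355694342, 240.63180418756752, 66.11177544427976]]
wrist foot 0.95 [289, 260, 337, 392] 4580 [[516.3725321375844, 32.294321813187544, 26.22645930547336], [568.7272359755864, 44.52156083412551, 36.148544652311045], [601.1305938678339, 52.55225781802459, 48.718881701160534]]
wrist cap 0.81 [276, 123, 350, 265] 9189 [[609.3559391972855, 37.581078773952335, 6.548470287346208], [632.1039125314164, 48.35210344688645, 23.811255395649454], [642.8994597721169, 58.61083063182301, 30.80270318854649]]
```

```bash
cat > arm.py <<'E'
import numpy as np
from scipy.optimize import least_squares
def fk(v,q):
    a,h,l1,l2,d=v;A=q[1];B=A+q[2];C=B+q[4]
    return np.array([a+l1*np.sin(A)+l2*np.sin(B)+d*np.sin(C),h+l1*np.cos(A)+l2*np.cos(B)+d*np.cos(C)])
E
python3 - <<'E'
from h import *;from arm import *
s=get_state();q=s['q'];p=s['ee_pos'];print(np.round(q,3).tolist())
D=[([-0.134,0.15,1.437,0,1.554],575.0,404.6),(q,np.hypot(p[0],p[1]),p[2])]
f=lambda v:np.r_[np.concatenate([fk(v,qq)-[np.sqrt(r*r-77**2),z] for qq,r,z in D]),0.02*(v-[0,180,400,450,100])]
r=least_squares(f,[0,180,400,450,100]);print(np.round(r.x),np.round(r.fun[:4],1))
E
```

```text
[-0.029, 0.686, 1.267, -0.053, 1.799, 1.486]
[ -8. 145. 391. 520. 119.] [-0.  -0.1  0.   0.1]
```

```bash
cat > arm.py <<'E'
from h import *
from scipy.optimize import least_squares
V=[-8,145,391,520,119,76.5];S=[1,1]
lo=np.array([-2.8,-.68,.12,-1.39,.16,-2.81])+.03;hi=np.array([2.8,2.1,2.68,4.53,2.79,2.81])-.03
def fk(q,v=V,c=0,s4=1,s6=1):
    a,h,l1,l2,d,y=v;A=q[1];B=A+q[2]
    R=Ro.from_euler('ZYZYZ',[q[0],B,s4*q[3],q[4],s6*q[5]+c])
    w=Ro.from_euler('z',q[0]).apply([a+l1*np.sin(A)+l2*np.sin(B),y,h+l1*np.cos(A)+l2*np.cos(B)])
    return w+d*R.as_matrix()[:,2],R
E
python3 - <<'E'
from arm import *
s=get_state();q=s['q'];p=s['ee_pos'];R=cur()[1]
q0=[-.134,.15,1.437,0,1.554,-.134];R0=Ro.from_euler('xyz',[-3.1404,0,1.5708])
for s4 in(1,-1):
  for s6 in(1,-1):
    for c in np.arange(4)*np.pi/2:
      e=[np.degrees((fk(a,c=c,s4=s4,s6=s6)[1].inv()*b).magnitude()) for a,b in((q,R),(q0,R0))]
      if max(e)<20:print(s4,s6,c,np.round(e,2),fk(q,c=c,s4=s4)[0]-p,fk(q0,c=c,s4=s4)[0])
E
```

```text
Traceback (most recent call last):
  File "arm.py", line 7, in fk
    R=Ro.from_euler('ZYZYZ',[q[0],B,s4*q[3],q[4],s6*q[5]+c])
  File "scipy/spatial/transform/_rotation.pyx", line 1413, in scipy.spatial.transform._rotation.Rotation.from_euler
ValueError: Expected axis specification to be a non-empty string of upto 3 characters, got ZYZYZ
```

```bash
sed -i "s/R=Ro.from_euler('ZYZYZ',\[q\[0\],B,s4\*q\[3\],q\[4\],s6\*q\[5\]+c\])/R=Ro.from_euler('ZYZ',[q[0],B,s4*q[3]])*Ro.from_euler('YZ',[q[4],s6*q[5]+c])/" arm.py
python3 - <<'E'
from arm import *
s=get_state();q=s['q'];p=s['ee_pos'];R=cur()[1]
q0=[-.134,.15,1.437,0,1.554,-.134];R0=Ro.from_euler('xyz',[-3.1404,0,1.5708])
for s4 in(1,-1):
  for s6 in(1,-1):
    for c in np.arange(4)*np.pi/2:
      e=[np.degrees((fk(a,c=c,s4=s4,s6=s6)[1].inv()*b).magnitude()) for a,b in((q,R),(q0,R0))]
      if max(e)<20:print(s4,s6,c,np.round(e,2),fk(q,c=c,s4=s4)[0]-p,fk(q0,c=c,s4=s4)[0])
E
```

```text
1 1 1.5707963267948966 [0.  0.1] [-0.24392947  1.26042266 -0.20246246] [ 5.75539236e+02 -3.95206456e-01  4.04183971e+02]
-1 1 1.5707963267948966 [6.07 0.1 ] [ 0.11434228 13.53289375 -0.20246246] [ 5.75539236e+02 -3.95206456e-01  4.04183971e+02]
```

```bash
cat >> arm.py <<'E'
def ik(G,R,q0):
    T=np.array(G)-155*R.as_matrix()[:,2]
    def f(q):
        p,Q=fk(q,c=np.pi/2);return np.r_[(p-T)/100,(R*Q.inv()).as_rotvec(),1e-4*(q-q0)]
    best=None
    for k in range(6):
        x0=np.clip(np.array(q0)+(0 if k==0 else np.random.RandomState(k).randn(6)*.5),lo+.01,hi-.01)
        r=least_squares(f,x0,bounds=(lo,hi))
        if best is None or r.cost<best.cost-1e-9:best=r
        if k==0 and r.cost<1e-5:break
    return best.x,np.sqrt(2*best.cost)
E
python3 - <<'E'
from arm import *
q=np.array(get_state()['q'])
G0=np.array([566,44,27])
print('gap upright')
for lean in(69,60,50,40):
 for h in(-120,-105,-90,-75,-60,-33,0,30):
  x,c=ik([521,-321,100],tool(h,lean,-1),q);
  if c<.02:print(lean,h,round(c,4),np.round(x,2))
print('tip in place, heading 3.5')
for lean in(-20,0,10,20,30,40,50):
  x,c=ik([530,44,110],tool(3.5,lean,-1),q);print(lean,round(c,4),np.round(x,2))
E
```

```text
gap upright
69 -120 0.0004 [-0.27  0.59  1.53 -1.13  1.58 -2.54]
69 -105 0.0004 [-0.25  0.45  1.74 -1.26  1.37 -2.56]
69 -33 0.0004 [-0.75 -0.11  2.38  2.67  0.37 -1.19]
69 0 0.0003 [-1.07  0.05  2.22  1.6   0.96 -0.62]
69 30 0.0003 [-1.12  0.34  1.89  1.23  1.41 -0.64]
60 -120 0.0004 [-0.3   0.52  1.54 -1.01  1.51 -2.61]
60 -105 0.0004 [-0.29  0.39  1.73 -1.12  1.29 -2.67]
60 -90 0.0005 [-0.3   0.25  1.91 -1.25  1.06 -2.72]
60 0 0.0003 [-1.03  0.01  2.17  1.37  0.86 -0.39]
60 30 0.0003 [-1.09  0.28  1.87  1.1   1.33 -0.53]
50 -120 0.0004 [-0.34  0.46  1.55 -0.86  1.43 -2.69]
50 -33 0.0002 [-0.73 -0.13  2.21  0.57  0.22  0.91]
50 0 0.0003 [-0.97 -0.01  2.1   1.08  0.8  -0.1 ]
50 30 0.0003 [-1.04  0.23  1.84  0.94  1.25 -0.39]
40 -120 0.0114 [-0.39  0.4   1.55 -0.71  1.36 -2.78]
40 -60 0.0002 [-0.54 -0.01  2.03 -0.61  0.58  2.51]
40 -33 0.0002 [-0.72 -0.08  2.1   0.22  0.44  1.26]
40 0 0.0002 [-0.91  0.01  2.01  0.78  0.81  0.2 ]
40 30 0.0002 [-0.98  0.21  1.79  0.76  1.2  -0.24]
tip in place, heading 3.5
-20 0.0 [-0.04  0.34  1.52 -0.04  1.63  1.47]
0 0.0001 [-0.06  0.09  1.77 -0.    1.28  1.45]
10 0.0001 [-0.07 -0.03  1.9   0.03  1.09  1.43]
20 0.0001 [-0.09 -0.14  2.03  0.06  0.9   1.39]
30 0.0002 [-0.1  -0.24  2.16  0.13  0.71  1.33]
40 0.0002 [-0.12 -0.33  2.28  0.24  0.51  1.22]
50 0.0002 [-0.14 -0.4   2.4   0.53  0.31  0.93]
```

```bash
cat > tip.py <<'E'
from arm import *
import sys
sg=float(sys.argv[1])
p,R0=cur();z=R0.as_matrix()[:,2];g=p+155*z;w=np.radians(3.5);e=np.array([np.cos(w),np.sin(w),0])
ax=np.cross(e,[0,0,1]);r=np.radians
st=g+(27.2-g[2])/z[2]*z   # stud point
rel=lambda s,ph:s*np.array([np.cos(ph),np.sin(ph)])+50*np.array([-np.sin(ph),np.cos(ph)])
P1=st-rel(sg-12,r(-14))[0]*e;P1[2]=0;P2=P1-12*e
print('O est',P2+0,'P2')
t0=p.copy()
def turn(t,P,d):return P+Ro.from_rotvec(ax*r(d)).apply(t-P)
h=turn(t0,P1,14)
for ph in(-7,0,7,14,20,27,34,41,48,55):
    t=turn(t0,P1,ph+14) if ph<=0 else turn(h,P2,ph)
    d=ph+14;print(ph,'shift cm',np.round((t-t0)/10,2),'turn',np.round(ax*d,1),'lean',d-35)
E
python3 tip.py 91
```

```text
O est [464.70654513  38.32133541   0.        ] P2
-7 shift cm [-2.04 -0.12  2.07] turn [ 0.4 -7.   0. ] lean -28
0 shift cm [-4.32 -0.26  3.88] turn [  0.9 -14.    0. ] lean -21
7 shift cm [-6.8  -0.42  5.54] turn [  1.3 -21.    0. ] lean -14
14 shift cm [-9.48 -0.58  6.89] turn [  1.7 -27.9   0. ] lean -7
20 shift cm [-11.88  -0.73   7.78] turn [  2.1 -33.9   0. ] lean -1
27 shift cm [-14.79  -0.9    8.49] turn [  2.5 -40.9   0. ] lean 6
34 shift cm [-17.76  -1.09   8.84] turn [  2.9 -47.9   0. ] lean 13
41 shift cm [-20.75  -1.27   8.82] turn [  3.4 -54.9   0. ] lean 20
48 shift cm [-23.72  -1.45   8.44] turn [  3.8 -61.9   0. ] lean 27
55 shift cm [-26.61  -1.63   7.7 ] turn [  4.2 -68.9   0. ] lean 34
```

```bash
python3 -m creep '[[[-0.85,-0.05,1],[0.2,-3,0],0.5],[[-2.04,-0.12,2.17],[0.4,-7,0],0.5],[[-3.15,-0.2,3.15],[0.7,-10.5,0],0.5],[[-4.32,-0.26,4.03],[0.9,-14,0],0.5],[[-5.7,-0.34,5],[1.1,-18,0],0.5],[[-6.8,-0.42,5.7],[1.3,-21,0],0.5],[[-8.3,-0.5,6.55],[1.5,-25,0],0.5],[[-9.48,-0.58,7.1],[1.7,-27.9,0],0.5]]'
python3 - <<'E'
from h import *
np.set_printoptions(suppress=True,precision=1)
s=get_state();where();print(s['wrist_force'],s['moment'],s['finger_gap'],s['gripper_force'])
for c in("scene","side"):
  im,d=read_camera(c);cv2.imwrite(f'pics/{c}4.png',im[:,:,::-1])
  for n in("foot","cap"):
   for sc,b,p in find(c,n,d,3):
    if len(p)and -80<np.median(p[:,1])<120: print(c,n,round(sc,2),[int(x) for x in b],len(p),np.percentile(p,[2,50,98],axis=0).tolist())
a=cv2.imread('pics/scene4.png')[150:330,220:440];b=cv2.imread('pics/side4.png')[150:330,220:440]
cv2.imwrite('pics/tip1.png',cv2.resize(np.hstack([a,b]),(792,324)))
E
```

```text
t: 5.7
ee_pos: [560.3, 44.2, 227.9]
tcp_rot: [3.141, 0.12, 0.059]
wrist_force: [-1.3, 1.5, -10.9]
finger_gap: 12.1
gripper_force: 127.9
TCP [560.3  44.2 227.9] grasp [541.7  43.1  74.1] z [-0.1 -0.  -1. ] y [ 0.1 -1.   0. ]
[ -1.3   1.5 -10.9] [ 0.  -0.4 -0. ] 12.093065929110944 127.90244579315186
scene foot 0.83 [279, 204, 324, 243] 723 [[449.59305959571964, -13.547803810303161, 6.599110274899967], [469.6065510817626, 26.077196353348246, 65.58636881567627], [564.9877490185319, 77.52019325542395, 97.4875822331666]]
scene cap 0.7 [325, 234, 340, 246] 90 [[584.8320740159922, 31.72697011172605, 86.64167821882837], [604.0199084750469, 37.81313925273099, 96.79742706793719], [615.5109225833249, 49.65592041936459, 104.0287034394596]]
```

View pics/tip1.png

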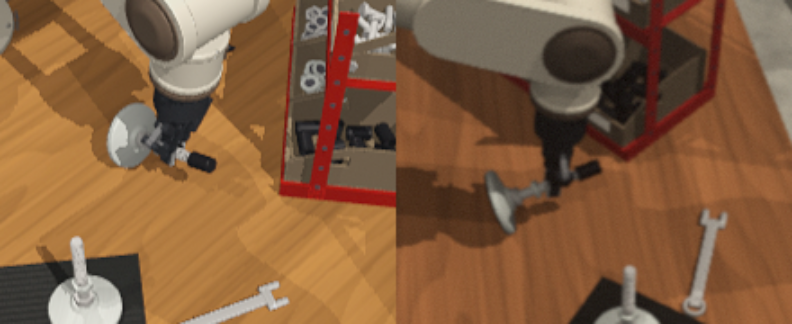

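The crop shows the foot held by its stud and tipping as planned. Its pad is near the bench and the cap is up at the right, and the wrist carries the full weight, about 10 N. I'll tip on to 55° elevation.

```bash
python3 -m creep '[[[-2,-0.12,0.75],[0.3,-5,0],0.5],[[-4.05,-0.25,1.3],[0.6,-10,0],0.5],[[-6.55,-0.4,1.8],[1,-16,0],0.5],[[-8.7,-0.53,1.97],[1.3,-21,0],0.5],[[-10.85,-0.66,1.94],[1.6,-26,0],0.5],[[-13,-0.79,1.75],[1.9,-31,0],0.5],[[-15.1,-0.92,1.37],[2.2,-36,0],0.5],[[-17.1,-1.05,0.81],[2.5,-41,0],0.5]]'
python3 - <<'E'
from h import *
np.set_printoptions(suppress=True,precision=1)
s=get_state();where();print(s['q'],s['wrist_force'],s['moment'],s['finger_gap'],s['gripper_force'])
for c in("scene","side"):
  im,d=read_camera(c)
  for n in("foot","cap"):
   for sc,b,p in find(c,n,d,3):
    if len(p)and -80<np.median(p[:,1])<120: print(c,n,round(sc,2),[int(x) for x in b],len(p),np.percentile(p,[2,50,98],axis=0).tolist())
E
```

```text
t: 6.67
ee_pos: [389.4, 33.7, 235.2]
tcp_rot: [-3.141, -0.594, 0.059]
wrist_force: [0.4, 1.3, -8.6]
finger_gap: 12.2
gripper_force: 131.5
TCP [389.4  33.7 235.2] grasp [476.   39.  106.7] z [ 0.6  0.  -0.8] y [ 0.1 -1.  -0. ]
[-0.2 -0.3  2.3  0.2  0.6  1.2] [ 0.4  1.3 -8.6] [0.1 0.6 0. ] 12.21164370567097 131.45094394683838
scene foot 0.57 [270, 210, 304, 242] 654 [[402.8479095938653, -12.69584207991987, 13.361344826071619], [446.7884064026397, 18.821564933086904, 41.707614131572996], [470.92078621620317, 63.808659313751335, 67.81310962949998]]
scene cap 0.48 [301, 200, 313, 213] 88 [[498.005118763414, 25.17404503395715, 139.63475878683676], [514.3329692561326, 31.358574233860505, 162.29529743680712], [525.416057038243, 45.06846899208288, 171.130146652258]]
side foot 0.9 [249, 238, 293, 284] 729 [[393.9746274547996, -13.528664154138546, 17.48283063894393], [432.86752564774713, 23.30123096280192, 53.46582515970161], [487.40948854251235, 68.5361192479369, 124.34547651716964]]
side cap 0.51 [286, 228, 300, 240] 96 [[494.4159601484668, 25.515668418659065, 140.9387007063007], [508.97806867750995, 32.72501872276142, 160.26427679025562], [523.1019843926246, 47.754923633251636, 171.186397785103]]
```

```bash
python3 -m creep '[[[0,-1.2,0.3],[0,0,0],0.5],[[0.1,-3.2,0.5],[0,0,0],0.5],[[0.2,-5.6,0.5],[0,0,0],0.5],[[0.3,-8,0.5],[0,0,0],0.5],[[0.4,-10.5,0.5],[0,0,0],0.5],[[0.5,-13,0.5],[0,0,0],0.5],[[0.6,-15.2,0.5],[0,0,0],0.5],[[0.7,-17,0.5],[0,0,0],0.5]]'
python3 -m creep '[[[0.1,-2,0],[0,0,0],0.5],[[0.4,-4.2,0],[0,0,0],0.5],[[0.8,-6.6,0],[0,0,0],0.5],[[1.6,-9,0],[0,0,0],0.5],[[2.6,-11.2,0],[0,0,0],0.5],[[3.8,-13,0],[0,0,0],0.5],[[5.1,-14.5,0],[0,0,0],0.5],[[6.2,-15.6,0],[0,0,0],0.5]]'
python3 - <<'E'
from arm import *
np.set_printoptions(suppress=True,precision=2)
s=get_state();where();print(s['q'],s['wrist_force'],s['moment'],s['finger_gap'])
p,R0=cur();z=R0.as_matrix()[:,2];g=p+157*z
w=np.radians(3.5);e=np.array([np.cos(w),np.sin(w),0]);ax=np.cross(e,[0,0,1]);u=lambda f:np.cos(np.radians(f))*e+np.sin(np.radians(f))*np.array([0,0,1])
O=g-91*u(55);print('O',O)
tgt=np.array([521,-317,0.])
for f in(61,67,73,79,85,90):
    d=f-55;k=d/35;N=np.array([*(O[:2]*(1-k)+tgt[:2]*k),50*np.cos(np.radians(f))+4])
    T=N+Ro.from_rotvec(ax*np.radians(d)).apply(p-O);print(f,'shift',(T-p)/10,'turn',ax*d)
for l in (45,55,69):
    x,c=ik([521,-317,97],tool(3.5,l,-1),s['q']);print(l,c,x)
E
```

```text
t: 7.63
ee_pos: [398.0, -138.5, 240.9]
tcp_rot: [-3.14, -0.592, 0.059]
wrist_force: [0.7, 0.9, -10.5]
finger_gap: 12.0
gripper_force: 130.6
t: 8.3
ee_pos: [460.7, -294.5, 240.1]
tcp_rot: [-3.14, -0.591, 0.059]
wrist_force: [-0.7, -0.5, -7.8]
finger_gap: 12.5
gripper_force: 131.8
TCP [ 460.7 -294.5  240.1] grasp [ 546.9 -289.2  111.5] z [ 0.56  0.03 -0.83] y [ 0.06 -1.   -0.  ]
[-0.83  0.11  1.89  0.62  0.85  0.33] [-0.72 -0.49 -7.84] [-0.02  0.7  -0.02] 12.516487742929407
O [ 495.94 -292.3    35.25]
61 shift [-1.69 -0.55 -1.18] turn [ 0.37 -5.99  0.  ]
67 shift [-3.32 -1.1  -2.35] turn [  0.73 -11.98   0.  ]
73 shift [-4.86 -1.65 -3.76] turn [  1.1  -17.97   0.  ]
79 shift [-6.3  -2.18 -5.38] turn [  1.47 -23.96   0.  ]
85 shift [-7.61 -2.71 -7.2 ] turn [  1.83 -29.94   0.  ]
90 shift [-8.59 -3.15 -8.86] turn [  2.14 -34.93   0.  ]
45 5.069525603101169e-05 [-0.95  0.02  2.04  0.93  0.85 -0.01]
55 9.070448815625663e-05 [-1.01  0.02  2.12  1.21  0.88 -0.28]
69 0.00014033521768377222 [-1.08  0.08  2.2   1.55  1.01 -0.62]
```

```bash
python3 -m creep '[[[-0.85,-0.3,-0.55],[0.2,-3,0],0.5],[[-1.7,-0.55,-1.15],[0.4,-6,0],0.5],[[-3.3,-1.1,-2.35],[0.7,-12,0],0.5],[[-4.85,-1.65,-3.75],[1.1,-18,0],0.5],[[-6.3,-2.2,-5.4],[1.5,-24,0],0.5],[[-7.6,-2.7,-7.2],[1.8,-30,0],0.5],[[-8.6,-3.15,-8.8],[2.1,-35,0],0.5],[[-8.6,-3.15,-8.8],[2.1,-35,0],0.5]]'
python3 - <<'E'
from arm import *
np.set_printoptions(suppress=True,precision=2)
s=get_state();where();print(s['q'],s['wrist_force'],s['moment'],s['finger_gap'])
for c in("scene","side"):
  im,d=read_camera(c);cv2.imwrite(f'pics/{c}5.png',im[:,:,::-1])
  for n in("foot","cap"):
   for sc,b,p in find(c,n,d,4):
    if len(p)and np.median(p[:,1])<100:
      pad=p[p[:,2]<22];print(c,n,round(sc,2),[int(x) for x in b],len(p),'top',p[p[:,2]>np.percentile(p[:,2],60)].mean(0),'pad',len(pad),pad[:,:2].min(0) if len(pad) else '',pad[:,:2].max(0)if len(pad) else '',pad[:,2].mean())
a=cv2.imread('pics/scene5.png')[200:420,80:360];b=cv2.imread('pics/side5.png')[240:460,200:480]
cv2.imwrite('pics/up1.png',cv2.resize(np.hstack([a,b]),(800,314)))
E
```

```text
t: 8.97
ee_pos: [371.8, -325.1, 149.2]
tcp_rot: [-3.136, -1.208, 0.052]
wrist_force: [-0.2, 1.7, -12.0]
finger_gap: 12.2
gripper_force: 131.7
TCP [ 371.8 -325.1  149.2] grasp [ 516.4 -316.6   94.2] z [ 0.93  0.06 -0.35] y [ 0.06 -1.   -0.  ]
[-1.15  0.26  2.16  1.58  1.07 -0.78] [ -0.17   1.68 -12.04] [-0.04  2.11  0.13] 12.204605101042684
scene foot 0.94 [184, 299, 227, 346] 1152 top [ 525.26 -321.8    37.23] pad 834 [ 473.89 -369.01] [ 570.22 -270.23] 16.16336049566748
scene foot 0.86 [119, 295, 163, 354] 1375 top [ 431.47 -437.05   59.03] pad 997 [ 382.63 -485.91] [ 477.16 -386.72] 13.11228445398309
scene foot 0.84 [248, 282, 285, 340] 1255 top [ 618.48 -206.4    58.2 ] pad 915 [ 568.73 -252.38] [ 663.58 -154.3 ] 13.427954674134346
scene cap 0.58 [190, 286, 202, 301] 157 top [ 519.25 -319.72  166.87] pad 0   nan
scene cap 0.15 [122, 294, 162, 351] 1349 top [ 431.5  -437.12   59.71] pad 970 [ 377.25 -485.91] [ 477.16 -388.45] 13.42962595970802
side foot 0.85 [259, 400, 308, 460] 1623 top [ 425.8  -440.03   51.41] pad 1220 [ 379.36 -484.8 ] [ 473.42 -378.51] 14.346506143460969
side foot 0.7 [297, 358, 344, 404] 1053 top [ 521.01 -326.48   35.73] pad 593 [ 472.14 -368.5 ] [ 572.26 -282.31] 17.328064796824933
side foot 0.62 [327, 301, 368, 355] 1194 top [ 612.46 -207.18   59.4 ] pad 843 [ 565.81 -252.26] [663.12 -93.05] 13.857414572050926
side cap 0.7 [308, 342, 322, 357] 145 top [ 518.76 -318.66  170.38] pad 0   nan<stdin>:9: RuntimeWarning: Mean of empty slice.
  ret = ret.dtype.type(ret / rcount)
```

View pics/up1.png

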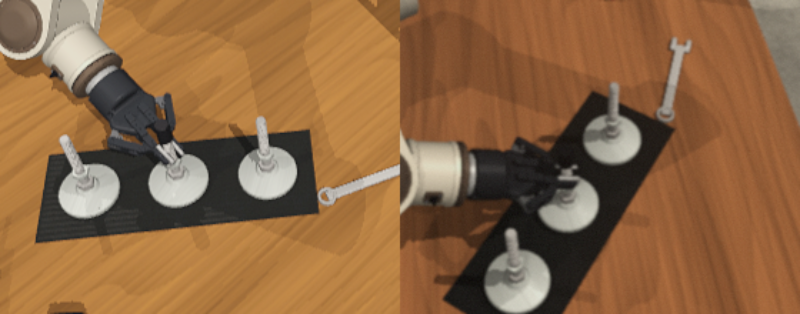

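The crop shows the foot upright in the gap, midway between the two standing feet and held just above the mat. Now I lower it.

```bash
python3 -m creep '[[[0,0,-0.05],[0,0,0],0.5],[[0,0,-0.1],[0,0,0],0.5],[[0,0,-0.15],[0,0,0],0.5],[[0,0,-0.2],[0,0,0],0.5],[[0,0,-0.25],[0,0,0],0.5],[[0,0,-0.3],[0,0,0],0.5],[[0,0,-0.3],[0,0,0],0.5],[[0,0,-0.3],[0,0,0],0.5]]'
```

```text
t: 9.93
ee_pos: [373.2, -323.8, 149.7]
tcp_rot: [-3.139, -1.205, 0.058]
wrist_force: [-0.5, 0.2, -9.6]
finger_gap: 11.9
gripper_force: 131.8
```

```bash
python3 -m creep '[[[0,0,-0.05],[0,0,0],0.5],[[0,0,-0.1],[0,0,0],0.5],[[0,0,-0.15],[0,0,0],0.5],[[0,0,-0.2],[0,0,0],0.5],[[0,0,-0.25],[0,0,0],0.5],[[0,0,-0.3],[0,0,0],0.5],[[0,0,-0.3],[0,0,0],0.5],[[0,0,-0.3],[0,0,0],0.5]]'; python3 -c "
from h import *
where();print(get_state()['moment'])"
```

```text
t: 10.6
ee_pos: [373.2, -323.8, 146.7]
tcp_rot: [-3.139, -1.205, 0.058]
wrist_force: [0.4, -0.6, -8.6]
finger_gap: 12.0
gripper_force: 131.8
TCP [ 373.2 -323.8  146.7] grasp [ 517.6 -315.    91.2] z [ 0.932  0.057 -0.358] y [ 0.06  -0.998 -0.001]
[-0.08113434  1.84194053  0.02192314]
```

```bash
python3 -m creep '[[[0,0,-0.05],[0,0,0],0.5],[[0,0,-0.1],[0,0,0],0.5],[[0,0,-0.15],[0,0,0],0.5],[[0,0,-0.2],[0,0,0],0.5],[[0,0,-0.2],[0,0,0],0.5],[[0,0,-0.2],[0,0,0],0.5],[[0,0,-0.2],[0,0,0],0.5],[[0,0,-0.2],[0,0,0],0.5]]'; python3 -m creep '[[[0,0,-0.03],[0,0,0],0.5],[[0,0,-0.06],[0,0,0],0.5],[[0,0,-0.1],[0,0,0],0.5],[[0,0,-0.1],[0,0,0],0.5],[[0,0,-0.1],[0,0,0],0.5],[[0,0,-0.1],[0,0,0],0.5],[[0,0,-0.1],[0,0,0],0.5],[[0,0,-0.1],[0,0,0],0.5]]'
python3 - <<'E'
from h import *
np.set_printoptions(suppress=True,precision=2)
print(get_state()['moment'])
for c in("scene","side"):
  im,d=read_camera(c)
  for sc,b,p in find(c,"foot",d,4):
    pad=p[(p[:,2]<30)&(p[:,2]>2)]
    if len(pad)>200:
      # pad tilt: fit plane-ish cone symmetric: regress rim band
      ctr=(np.percentile(pad,1,axis=0)+np.percentile(pad,99,axis=0))[:2]/2
      r=np.hypot(*(pad[:,:2]-ctr).T);m=(r<46)&(r>20)
      A=np.c_[pad[m,:2]-ctr,r[m],np.ones(m.sum())];k=np.linalg.lstsq(A,pad[m,2],rcond=None)[0]
      print(c,round(sc,2),ctr,'tilt deg',np.degrees(k[:2]),'h',k[3],'z med',np.median(pad[:,2]))
E
```

```text
t: 11.27
ee_pos: [373.4, -324.2, 145.6]
tcp_rot: [3.141, -1.207, 0.061]
wrist_force: [-1.3, -0.6, 5.4]
finger_gap: 12.4
gripper_force: 132.4
t: 11.93
ee_pos: [373.4, -324.3, 145.3]
tcp_rot: [3.14, -1.209, 0.063]
wrist_force: [-13.1, 3.2, 19.0]
finger_gap: 11.9
gripper_force: 134.0
[ 0.48 -1.42  0.48]
scene 0.83 [ 618.29 -204.07] tilt deg [-2.86  0.89] h 24.634033567743735 z med 14.17164965566009
scene 0.78 [ 525.4  -318.42] tilt deg [-3.39  0.49] h 24.830843215138593 z med 13.954654252774539
scene 0.6 [ 432.59 -436.1 ] tilt deg [-3.79  0.35] h 23.341543123343765 z med 14.064772035187847
side 0.91 [ 613.32 -205.72] tilt deg [-0.41  2.22] h 24.695038480077756 z med 14.864203000355277
side 0.85 [ 520.7  -327.17] tilt deg [-0.94  6.4 ] h 24.751696029521934 z med 15.098988446931838
side 0.62 [640.92 298.24] tilt deg [0. 0.] h 0.0 z med 13.054115628099975
side 0.59 [ 425.91 -437.87] tilt deg [-0.28  2.52] h 24.95346169475521 z med 15.121567610925373
```

```bash
python3 -m creep '[[[0,0,0.1],[0,0,0],0.5],[[0,0,0.2],[0,0,0],0.5],[[0,0,0.2],[0,0,0],0.5],[[0,0,0.2],[0,0,0],1.4],[[0,0,0.2],[0,0,0],2.5],[[0,0,0.2],[0,0,0],4],[[0,0,0.2],[0,0,0],5],[[0,0,0.2],[0,0,0],5]]'
python3 -m creep '[[[0,0,0],[0,0,0],5],[[-0.8,-0.05,0.3],[0,0,0],5],[[-2.5,-0.15,0.9],[0,0,0],5],[[-4.5,-0.28,1.7],[0,0,0],5],[[-6.5,-0.4,2.5],[0,0,0],5],[[-8.5,-0.5,3.3],[0,0,0],5],[[-10.5,-0.65,4],[0,0,0],5],[[-11.5,-0.7,4.4],[0,0,0],5]]'
python3 - <<'E'
from arm import *
np.set_printoptions(suppress=True,precision=2)
where();s=get_state();print(s['q'])
for c in("scene","side"):
  im,d=read_camera(c)
  for n in ("foot","cap"):
   for sc,b,p in find(c,n,d,4):
    pad=p[(p[:,2]<30)&(p[:,2]>2)]
    if len(pad)>200: print(c,n,round(sc,2),(np.percentile(pad,1,axis=0)+np.percentile(pad,99,axis=0))[:2]/2,'stud',np.median(p[p[:,2]>75],axis=0))
    elif len(p) and np.median(p[:,1])<100: print(c,n,round(sc,2),np.percentile(p,[2,50,98],axis=0).tolist())
for h in range(-180,180,30):
  for f in(1,):
    x,e=ik([519,-317,152],tool(h,0.01,f),s['q']);print(h,round(e,3),x)
E
```

```text
t: 12.8
ee_pos: [373.2, -323.8, 145.7]
tcp_rot: [-3.139, -1.205, 0.058]
wrist_force: [0.1, -0.9, 0.9]
finger_gap: 49.7
gripper_force: 0.0
t: 13.47
ee_pos: [256.3, -330.8, 190.5]
tcp_rot: [-3.141, -1.204, 0.059]
wrist_force: [0.3, -0.2, -0.0]
finger_gap: 50.3
gripper_force: 0.0
TCP [ 256.3 -330.8  190.5] grasp [ 400.8 -322.2  135. ] z [ 0.93  0.06 -0.36] y [ 0.06 -1.   -0.  ]
[-1.45  0.07  2.25  1.33  1.28 -0.71]
scene foot 0.98 [ 431.42 -436.27] stud [ 430.78 -437.24  122.72]
scene foot 0.84 [ 617.22 -204.89] stud [ 618.23 -205.44  122.19]
scene foot 0.76 [ 525.51 -318.05] stud [ 525.1  -320.27   93.27]
scene cap 0.58 [[513.5491350623777, -328.2149123264512, 128.94311380127635], [526.7181338504511, -319.68451716369805, 154.8380022845705], [531.8463224698476, -308.628800361983, 166.62654340043883]]
side foot 0.87 [ 520.4  -320.85] stud [ 519.31 -321.52   92.61]
side foot 0.73 [ 426.53 -438.46] stud [ 425.73 -439.4   120.95]
side foot 0.65 [ 614.2  -204.09] stud [ 613.06 -205.86  119.53]
side cap 0.53 [[511.29725108281315, -328.7181181277308, 130.89387262169743], [519.9766105053726, -324.2909031857088, 156.549546286351], [530.3618184448537, -310.26654396206146, 167.98341857945485]]
side cap 0.53 [ 612.51 -207.08] stud [ 613.09 -205.98  120.76]
-180 0.0 [-0.67  0.26  1.5  -0.    1.38  0.9 ]
-150 0.0 [-0.67  0.26  1.5  -0.    1.38  0.37]
-120 0.0 [-0.67  0.26  1.5  -0.    1.38 -0.15]
-90 0.0 [-0.67  0.26  1.5  -0.    1.38 -0.67]
-60 0.0 [-0.67  0.26  1.5  -0.    1.38 -1.2 ]
-30 0.0 [-0.67  0.26  1.5   0.    1.38 -1.72]
0 0.0 [-0.67  0.26  1.5   0.    1.38 -2.25]
30 0.0 [-0.67  0.26  1.5   0.    1.38 -2.77]
60 0.194 [-0.69  0.25  1.51  0.07  1.37  2.78]
90 0.0 [-0.67  0.26  1.5   0.    1.38  2.47]
120 0.0 [-0.67  0.26  1.5   0.    1.38  1.94]
150 0.0 [-0.67  0.26  1.5  -0.    1.38  1.42]
```

```bash
python3 - <<'E'
from h import *
go([521,-317,149],tool(180,0.01,1),60)
E
python3 -m creep '[[[0,0,2.5],[0,5,0],5],[[0,0,5],[-0.3,10,0],5],[[0.5,0,7.5],[-0.6,16,0],5],[[1.5,0,10],[-0.9,22,0],5],[[3,0.1,12.5],[-1.2,28,0],5],[[4.5,0.2,15],[-1.6,34,0],5],[[6,0.3,16.5],[-2,39,0],5],[[8,0.4,17.5],[-2.2,43,0],6.5]]'
python3 - <<'E'
from h import *
where();go([521,-317,149],tool(180,0.01,1),60)
E
```

```text
shift [26.25  1.36 17.45] turn [-2.2 69.  -3. ] | TCP [ 521. -317.  364.] pts [ 258.5 -330.6  189.5]
t: 14.43
ee_pos: [339.4, -326.3, 367.1]
tcp_rot: [-3.138, -0.45, 0.056]
wrist_force: [-0.1, -0.7, 0.7]
finger_gap: 60.7
gripper_force: 0.0
TCP [ 339.4 -326.3  367.1] grasp [ 406.7 -322.   227.5] z [ 0.434  0.028 -0.9  ] y [ 0.058 -0.998 -0.003]
shift [18.16  0.93 -0.31] turn [-0.9 25.8 -3.2] | TCP [ 521. -317.  364.] pts [ 339.4 -326.3  367.1]
```

```bash
python3 -m creep '[[[2,0.1,1],[-0.2,4,-0.5],6.5],[[4.5,0.2,1],[-0.4,8,-1],6.5],[[7.5,0.4,1],[-0.6,13,-1.5],6.5],[[10.5,0.5,0.5],[-0.7,18,-2],6.5],[[13.5,0.7,0],[-0.8,22,-2.5],6.5],[[16,0.8,-0.3],[-0.9,25.8,-3.2],6.5],[[18.2,0.9,-0.3],[-0.9,25.8,-3.2],6.5],[[18.2,0.9,-0.3],[-0.9,25.8,-3.2],6.5]]'
python3 - <<'E'
from h import *
np.set_printoptions(suppress=True,precision=1)
where();s=get_state();print(s['q'])
im,d=read_camera("wrist");cv2.imwrite('pics/w6.png',im[:,:,::-1])
for n in("cap","foot"):
  for sc,b,p in find("wrist",n,d,3):
    if len(p):
      t=p[p[:,2]>np.percentile(p[:,2],98)-3];print(n,round(sc,2),[int(x) for x in b],'top',np.median(t,0),'rng',np.percentile(t,[2,98],axis=0).tolist())
E
```

```text
t: 15.1
ee_pos: [524.2, -316.3, 359.7]
tcp_rot: [-3.136, -0.001, 0.002]
wrist_force: [1.0, 0.8, -0.1]
finger_gap: 65.0
gripper_force: 0.0
TCP [ 524.2 -316.3  359.7] grasp [ 524.4 -315.4  204.7] z [ 0.  0. -1.] y [ 0. -1. -0.]
[-0.7  0.2  1.4  0.   1.5  0.9]
cap 0.62 [297, 243, 335, 308] top [ 516.9 -316.1  166.8] rng [[506.087137870201, -326.3260282661199, 165.47978555794464], [526.6737723675467, -306.3131648647481, 168.19405273102848]]
foot 0.94 [266, 166, 366, 264] top [ 522.8 -316.3  105. ] rng [[518.3751601873063, -323.4602507874161, 95.64120160422688], [523.876185764652, -309.18941973796206, 116.04510109374917]]
foot 0.82 [59, 56, 246, 176] top [ 609.8 -202.9  161.6] rng [[602.8898674447456, -209.16743077422217, 159.42073630282664], [616.7219057926968, -196.04275706228447, 163.18441608687675]]
foot 0.65 [379, 263, 474, 329] top [ 432.4 -437.4   65.2] rng [[427.7268427926594, -442.7926225278765, 46.5444394837065], [528.9041539463639, -359.36452831721215, 200.4873053037612]]
```

View pics/w6.png

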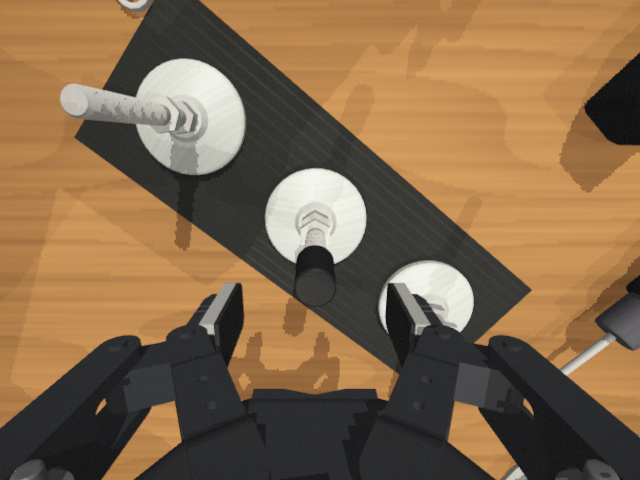

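The view shows the capped stud leaning towards the camera by perspective. Its cap end is at (316,285), laterally centred between the fingers, and the neighbouring feet are clear of them.

```bash
python3 - <<'E'
from h import *
where();go([518.5,-316,149],tool(180,0.01,1),0)
E
```

```text
TCP [ 520.6 -317.2  360.9] grasp [ 520.9 -316.5  205.9] z [ 0.002  0.005 -1.   ] y [-0.    -1.    -0.005]
shift [-0.21  0.12 -5.69] turn [-0.3  0.1  0. ] | TCP [ 519. -316.  304.] pts [ 520.6 -317.2  360.9]
```

```bash
python3 -m creep '[[[-0.1,0.1,-1],[-0.3,0,0],6.5],[[-0.2,0.1,-2.2],[-0.3,0,0],6.5],[[-0.2,0.1,-3.4],[-0.3,0,0],6.5],[[-0.2,0.1,-4.5],[-0.3,0,0],6.5],[[-0.2,0.1,-5.3],[-0.3,0,0],6.5],[[-0.2,0.1,-5.7],[-0.3,0,0],6],[[-0.2,0.1,-5.7],[-0.3,0,0],4],[[-0.2,0.1,-5.7],[-0.3,0,0],3]]' 60
python3 -m creep '[[[0,0,0],[0,0,0],2.6],[[0,0,0],[0,0,0],2],[[0,0,0],[0,0,0],1.5],[[0,0,0],[0,0,0],1],[[0,0,0],[0,0,0],1],[[0,0,0],[0,0,0],1],[[0,0,0],[0,0,0],1],[[0,0,0],[0,0,0],1]]' 60
python3 - <<'E'
from h import *
where();s=get_state();print(np.round(s['q'],2),np.round(s['moment'],2))
E
```

```text
t: 15.92
ee_pos: [518.2, -316.9, 304.8]
tcp_rot: [3.14, -0.003, -0.002]
wrist_force: [-0.2, 0.3, 0.1]
finger_gap: 36.7
gripper_force: 0.0
t: 16.58
ee_pos: [518.3, -316.7, 305.1]
tcp_rot: [3.14, -0.003, -0.002]
wrist_force: [-0.1, 4.3, 5.7]
finger_gap: 22.7
gripper_force: 59.5
TCP [ 518.3 -316.7  305.1] grasp [ 518.8 -317.   150.2] z [ 0.003 -0.002 -1.   ] y [-0.002 -1.     0.002]
[-0.68  0.27  1.5   0.    1.37  0.9 ] [ 0.66 -0.06 -0.  ]
```

```bash
python3 -m creep '[[[0,0,0.02],[0,0,6],1],[[0,0,0.05],[0,0,12],1],[[0,0,0.08],[0,0,18],1],[[0,0,0.11],[0,0,24],1],[[0,0,0.14],[0,0,30],1],[[0,0,0.17],[0,0,36],1],[[0,0,0.2],[0,0,42],1],[[0,0,0.23],[0,0,48],1]]'
python3 - <<'E'
from h import *
where();s=get_state();print(np.round(s['q'],2),np.round(s['moment'],2))
E
```

```text
t: 17.25
ee_pos: [518.0, -317.0, 306.6]
tcp_rot: [3.141, -0.002, 0.841]
wrist_force: [-1.3, 0.7, -1.8]
finger_gap: 22.7
gripper_force: 59.1
TCP [ 518.  -317.   306.6] grasp [ 518.3 -316.8  151.6] z [ 0.002  0.001 -1.   ] y [ 0.745 -0.667  0.001]
[-0.68  0.27  1.5   0.    1.38  0.05] [ 0.14  0.12 -0.05]
```

```bash
python3 -m creep '[[[0,0,0.03],[0,0,6],1],[[0,0,0.06],[0,0,12],1],[[0,0,0.1],[0,0,18],1],[[0,0,0.14],[0,0,24],1],[[0,0,0.17],[0,0,30],1],[[0,0,0.2],[0,0,36],1],[[0,0,0.24],[0,0,42],1],[[0,0,0.28],[0,0,48],1]]'
python3 -m creep '[[[0,0,0.03],[0,0,6],1],[[0,0,0.06],[0,0,12],1],[[0,0,0.1],[0,0,18],1],[[0,0,0.14],[0,0,24],1],[[0,0,0.17],[0,0,30],1],[[0,0,0.2],[0,0,36],1],[[0,0,0.24],[0,0,42],1],[[0,0,0.28],[0,0,48],1]]'
python3 - <<'E'
from h import *
np.set_printoptions(suppress=True,precision=1)
where();s=get_state();print(np.round(s['q'],2),np.round(s['moment'],2))
for c in("scene","side"):
  im,d=read_camera(c)
  for n in ("foot","cap"):
   for sc,b,p in find(c,n,d,4):
    pad=p[(p[:,2]<30)&(p[:,2]>2)]
    if len(pad)>200: print(c,n,round(sc,2),(np.percentile(pad,1,axis=0)+np.percentile(pad,99,axis=0))[:2]/2,np.median(pad[:,2]))
    elif len(p) and np.median(p[:,1])<100: print(c,n,round(sc,2),np.percentile(p,[2,50,98],axis=0).tolist())
E
```

```text
t: 17.92
ee_pos: [518.0, -317.0, 309.3]
tcp_rot: [3.141, -0.003, 1.679]
wrist_force: [-2.0, 0.6, -2.4]
finger_gap: 22.7
gripper_force: 59.0
t: 18.58
ee_pos: [518.0, -317.1, 312.2]
tcp_rot: [3.141, -0.003, 2.516]
wrist_force: [-1.8, -2.3, -4.4]
finger_gap: 22.6
gripper_force: 59.1
TCP [ 518.  -317.1  312.2] grasp [ 517.7 -316.6  157.2] z [-0.  0. -1.] y [0.6 0.8 0. ]
[-0.7  0.3  1.5  0.   1.4 -1.6] [-0.1  0.1 -0. ]
scene foot 0.96 [ 521.8 -321. ] 14.170382292051341
scene foot 0.85 [ 431.8 -436.4] 13.981021903560505
scene foot 0.74 [ 617.3 -204.6] 13.946191082214154
scene cap 0.51 [[513.8193953671898, -329.7052122163197, 135.0338492789184], [525.6618805456205, -322.298937401232, 164.32930097633832], [530.7368853956692, -312.1515354090062, 172.8130922942368]]
side foot 0.97 [ 425.7 -438. ] 15.108231342030006
side foot 0.72 [ 518.8 -322.6] 14.92450743870409
side foot 0.59 [ 613.4 -205.6] 14.741808932033681
side cap 0.48 [[523.6567083308851, -328.25794254110554, 137.57876563614636], [526.2378524583055, -325.1806398141066, 153.64189322878323], [528.9695714637767, -321.59446353960556, 171.66394285933643]]
```

```bash
python3 -m creep '[[[0,0,0.03],[0,0,6],1],[[0,0,0.06],[0,0,12],1],[[0,0,0.1],[0,0,18],1],[[0,0,0.14],[0,0,24],1],[[0,0,0.18],[0,0,30],1],[[0,0,0.22],[0,0,36],1],[[0,0,0.26],[0,0,42],1],[[0,0,0.3],[0,0,48],1]]'
python3 -m creep '[[[0,0,0.03],[0,0,-6],1],[[0,0,0.06],[0,0,-12],1],[[0,0,0.1],[0,0,-18],1],[[0,0,0.14],[0,0,-24],1],[[0,0,0.18],[0,0,-30],1],[[0,0,0.22],[0,0,-36],1],[[0,0,0.26],[0,0,-42],1],[[0,0,0.3],[0,0,-48],1]]'
python3 -m creep '[[[0,0,0.05],[0,0,-6],1],[[0,0,0.1],[0,0,-12],1],[[0,0,0.15],[0,0,-18],1],[[0,0,0.2],[0,0,-24],1],[[0,0,0.3],[0,0,-30],1],[[0,0,0.4],[0,0,-36],1],[[0,0,0.5],[0,0,-42],1],[[0,0,0.6],[0,0,-48],1]]'
python3 - <<'E'
from h import *
np.set_printoptions(suppress=True,precision=1)
where();s=get_state();print(np.round(s['q'],2),np.round(s['moment'],2))
for c in("scene","side"):
  im,d=read_camera(c)
  for n in ("foot","cap"):
   for sc,b,p in find(c,n,d,4):
    pad=p[(p[:,2]<30)&(p[:,2]>2)]
    if len(pad)>200: print(c,n,round(sc,2),(np.percentile(pad,1,axis=0)+np.percentile(pad,99,axis=0))[:2]/2,np.median(pad[:,2]))
    elif len(p) and np.median(p[:,1])<100: print(c,n,round(sc,2),np.percentile(p,[2,50,98],axis=0).tolist())
E
```

```text
t: 19.55
ee_pos: [518.3, -316.8, 315.8]
tcp_rot: [3.14, -0.002, -2.931]
wrist_force: [-0.8, -0.6, -0.3]
finger_gap: 23.0
gripper_force: 59.5
t: 20.22
ee_pos: [518.3, -316.7, 318.8]
tcp_rot: [3.14, -0.002, 2.504]
wrist_force: [0.5, 0.5, -0.3]
finger_gap: 22.8
gripper_force: 59.5
t: 20.88
ee_pos: [518.2, -316.8, 324.8]
tcp_rot: [3.14, -0.003, 1.666]
wrist_force: [-0.7, -0.9, -0.4]
finger_gap: 22.8
gripper_force: 59.5
TCP [ 518.2 -316.8  324.8] grasp [ 518.5 -316.4  169.8] z [ 0.  0. -1.] y [1.  0.1 0. ]
[-0.7  0.3  1.5  0.   1.4 -0.8] [-0.1  0.1  0. ]
scene foot 0.94 [ 616.9 -204.2] 13.729347218953738
scene foot 0.83 [ 524.8 -321.2] 14.107772071026293
scene foot 0.79 [ 431.3 -436.8] 14.196622943895239
side foot 0.85 [ 519.5 -322. ] 15.011297210832822
side foot 0.85 [ 613.1 -208.7] 14.4119763033008
side foot 0.68 [ 425.9 -438. ] 14.992539517325984
side cap 0.73 [[511.73711846111354, -329.2208443238896, 149.0793150814054], [519.9412837746423, -325.06252981719797, 178.08158463624366], [529.0239390323009, -312.86508747150083, 187.0640399009602]]
```

```bash
python3 -m creep '[[[0,0,1],[0,0,0],1],[[0,0,2.5],[0,0,0],1],[[0,0,4],[0,0,0],1],[[0,0,6],[0,0,0],1],[[0,0,8],[0,0,0],1],[[0,0,10],[0,0,0],1],[[0,0,12],[0,0,0],1],[[0,0,13],[0,0,0],1]]'
python3 - <<'E'
from arm import *
np.set_printoptions(suppress=True,precision=2)
where();q=get_state()['q'];print(q)
for f in(1,-1):
  R=tool(37.3,35,f);
  for b in(110,0):
    x,e=ik(np.array([651,215,75])-b*R.as_matrix()[:,2],R,q);print(f,b,round(e,4),x)
  go([651,215,75],R,110)
E
```

```text
t: 21.85
ee_pos: [518.0, -316.6, 458.0]
tcp_rot: [3.138, -0.0, 1.675]
wrist_force: [0.6, 0.0, 0.4]
finger_gap: 22.5
gripper_force: 59.5
TCP [ 518.  -316.6  458. ] grasp [ 518.7 -316.5  303. ] z [ 0.  0. -1.] y [0.99 0.1  0.  ]
[-0.68  0.21  1.27  0.    1.67 -0.78]
1 110 0.0002 [ 0.01 -0.04  1.89  0.48  0.83 -2.46]
1 0 0.0002 [ 0.08  0.19  1.83  0.53  0.65 -2.49]
shift [  1.21  43.95 -16.59] turn [-17.  -38.7 116.8] | TCP [530. 123. 292.] pts [ 518.  -316.6  458. ]
-1 110 0.0002 [ 0.01 -0.04  1.89  0.48  0.83  0.69]
-1 0 0.0002 [0.08 0.19 1.83 0.53 0.65 0.65]
shift [  1.21  43.95 -16.59] turn [ 33.6 -14.3 -56.7] | TCP [530. 123. 292.] pts [ 518.  -316.6  458. ]
```

```bash
python3 -m creep '[[[0,1.5,0],[1,-0.4,-1.7],1],[[0,4,0],[3,-1.3,-5.1],1],[[0.1,7,-0.5],[5.4,-2.3,-9],1],[[0.2,10,-1],[7.7,-3.3,-13],1],[[0.3,13,-2],[10,-4.3,-17],1],[[0.4,16,-3],[12.4,-5.3,-21],1],[[0.5,19,-4],[14.8,-6.3,-25],1],[[0.6,22,-5],[17,-7.2,-28.5],1]]'
python3 -m creep '[[[0,3,-1],[2.4,-1,-4],1],[[0.1,6,-2.2],[4.8,-2,-8],1],[[0.2,9,-3.6],[7.2,-3,-12],1],[[0.3,12,-5],[9.6,-4,-16.5],1],[[0.4,15,-7],[12,-5,-20.5],1],[[0.5,18,-9],[14.2,-6,-24.5],1],[[0.6,20.5,-10.5],[16,-6.8,-27.5],1],[[0.6,22,-11.5],[16.6,-7.1,-28.3],1]]'
python3 - <<'E'
from h import *
where();R=tool(37.3,35,-1);go([651,215,75],R,110);go([651,215,75],R,40);go([651,215,75],R,0)
im,d=read_camera("wrist");cv2.imwrite('pics/w7.png',im[:,:,::-1])
k=get_calibration("wrist")
for n in("bin_caps",):
  for sc,b,p in find("wrist",n,d,2):
    print(n,round(sc,2),[int(x) for x in b],np.percentile(p,[1,50,99],axis=0).round().tolist())
    w=np.radians(37.3);a=p@[np.cos(w),np.sin(w),0];c=p@[-np.sin(w),np.cos(w),0]
    for l,h in((20,45),(45,58),(58,72),(72,110)):
      m=(p[:,2]>l)&(p[:,2]<h);print(l,h,m.sum(),np.percentile(a[m],[1,5,50,99]).round() if m.sum() else'',np.percentile(c[m],[1,5,50,95,99]).round()if m.sum() else'')
E
```

```text
t: 22.52
ee_pos: [523.9, -95.4, 404.3]
tcp_rot: [3.058, -0.314, 1.182]
wrist_force: [0.1, -0.7, -1.1]
finger_gap: 23.0
gripper_force: 59.5
t: 23.18
ee_pos: [529.3, 125.4, 288.0]
tcp_rot: [-3.137, -0.614, 0.645]
wrist_force: [0.2, -1.1, -0.2]
finger_gap: 23.3
gripper_force: 59.5
TCP [529.3 125.4 288. ] grasp [600.3 179.7 161.4] z [ 0.458  0.35  -0.817] y [ 0.603 -0.797 -0.004]
shift [ 0.08 -0.25  0.4 ] turn [-0.3  0.   0.2] | TCP [530. 123. 292.] pts [529.3 125.4 288. ]
shift [ 3.27  2.18 -5.33] turn [-0.3  0.   0.2] | TCP [562. 147. 235.] pts [529.3 125.4 288. ]
shift [ 5.09  3.57 -8.61] turn [-0.3  0.   0.2] | TCP [580. 161. 202.] pts [529.3 125.4 288. ]
bin_caps 0.59 [236, 81, 410, 286] [[603.0, 158.0, 22.0], [702.0, 252.0, 43.0], [815.0, 354.0, 104.0]]
20 45 18872 [622. 638. 721. 820.] [-284. -283. -226. -168. -167.]
45 58 7699 [623. 640. 696. 800.] [-284. -283. -226. -167. -167.]
58 72 2830 [620. 621. 648. 796.] [-286. -284. -244. -166. -165.]
72 110 3641 [642. 652. 716. 781.] [-286. -285. -283. -166. -165.]
```

View pics/w7.png

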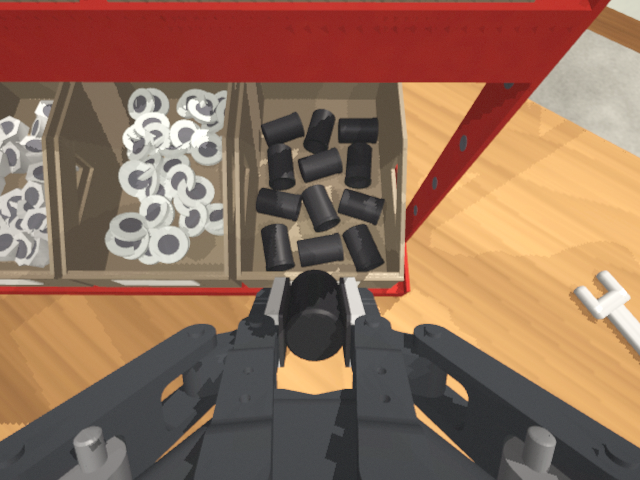

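The view shows the cap in the fingers at (315,315), lined up with the middle of the cap bin: lip at row 280, side walls at columns 237 and 405. I'll go in and release.

```bash
python3 -m creep '[[[0.5,0.3,-0.6],[0,0,0],1],[[1.2,0.8,-1.8],[0,0,0],1],[[2,1.4,-3.2],[0,0,0],1],[[2.8,1.9,-4.6],[0,0,0],1],[[3.6,2.5,-6],[0,0,0],1],[[4.4,3,-7.3],[0,0,0],1],[[5,3.4,-8.3],[0,0,0],1],[[5.1,3.5,-8.5],[0,0,0],1]]'
python3 -m creep '[[[0,0,0],[0,0,0],1],[[0,0,0],[0,0,0],1],[[0,0,0],[0,0,0],2.6],[[0,0,0],[0,0,0],3.4],[[0,0,0],[0,0,0],4.2],[[0,0,0],[0,0,0],4.2],[[0,0,0],[0,0,0],4.2],[[0,0,0],[0,0,0],4.2]]'
python3 -m creep '[[[-0.5,-0.3,0.8],[0,0,0],4.2],[[-1.2,-0.9,2],[0,0,0],4.2],[[-2.2,-1.6,3.6],[0,0,0],4.2],[[-3.2,-2.3,5.4],[0,0,0],4.2],[[-4.3,-3.1,7.2],[0,0,0],4.2],[[-5.4,-3.9,9],[0,0,0],4.2],[[-6.4,-4.6,10.8],[0,0,0],4.2],[[-7.2,-5.2,12],[0,0,0],4.2]]'
python3 - <<'E'
from h import *
np.set_printoptions(suppress=True,precision=1)
where()
w=np.radians(37.3)
for c in("wrist","scene","side"):
  im,d=read_camera(c)
  if c=="wrist":cv2.imwrite('pics/w8.png',im[:,:,::-1])
  for n in ("cap","foot"):
   for sc,b,p in find(c,n,d,14 if n=="cap" else 4):
    if len(p)==0:continue
    m=np.median(p,0);pad=p[(p[:,2]<30)&(p[:,2]>2)]
    if n=="cap" and m[1]>100: print(c,'cap',round(sc,2),[int(x) for x in b],m,"bin x,y",m@[np.cos(w),np.sin(w),0]-721,m@[-np.sin(w),np.cos(w),0]+228,m[2]-20)
    elif len(pad)>200 and c!="wrist": print(c,n,round(sc,2),(np.percentile(pad,1,axis=0)+np.percentile(pad,99,axis=0))[:2]/2,'stud',np.median(p[p[:,2]>75],axis=0))
E
```

```text
t: 23.95
ee_pos: [582.2, 157.6, 203.2]
tcp_rot: [-3.139, -0.612, 0.648]
wrist_force: [-0.4, 0.3, 0.6]
finger_gap: 22.9
gripper_force: 59.5
t: 24.62
ee_pos: [581.2, 158.2, 204.8]
tcp_rot: [-3.14, -0.614, 0.648]
wrist_force: [0.7, -0.3, 0.9]
finger_gap: 42.0
gripper_force: 0.0
t: 25.28
ee_pos: [508.1, 105.7, 327.0]
tcp_rot: [-3.141, -0.615, 0.649]
wrist_force: [0.1, 0.2, 1.0]
finger_gap: 42.2
gripper_force: 0.0
TCP [508.1 105.7 327. ] grasp [579.4 159.8 200.4] z [ 0.5  0.3 -0.8] y [ 0.6 -0.8 -0. ]
wrist cap 0.79 [305, 206, 335, 253] [647.1 204.6  79. ] bin x,y -82.30798446422534 -1.3986399966104557 59.00151728330225
scene cap 0.67 [383, 217, 396, 232] [655.1 201.3  72.7] bin x,y -77.86305782077079 -8.873404930301035 52.694184393061576
scene foot 0.71 [ 521.4 -320. ] stud [ 523.6 -321.7  121.4]
scene foot 0.62 [ 617.4 -204.3] stud [ 618.2 -205.1  122.8]
scene foot 0.6 [ 431.3 -436. ] stud [ 430.6 -436.2  122.1]
side cap 0.66 [330, 204, 344, 210] [650.3 199.9  72.8] bin x,y -82.52608120317609 -7.035344058485208 52.75085981415495
side cap 0.64 [317, 167, 393, 235] [704.3 258.6  48.1] bin x,y -3.982904449831608 6.916822418146239 28.14331102962106
side foot 0.79 [ 519.  -323.3] stud [ 518.6 -323.4  122.8]
side foot 0.61 [ 613.7 -207.1] stud [ 613.6 -206.   117.5]
side foot 0.57 [ 426.6 -438.8] stud [ 425.8 -439.3  126.1]
```

View pics/w8.png

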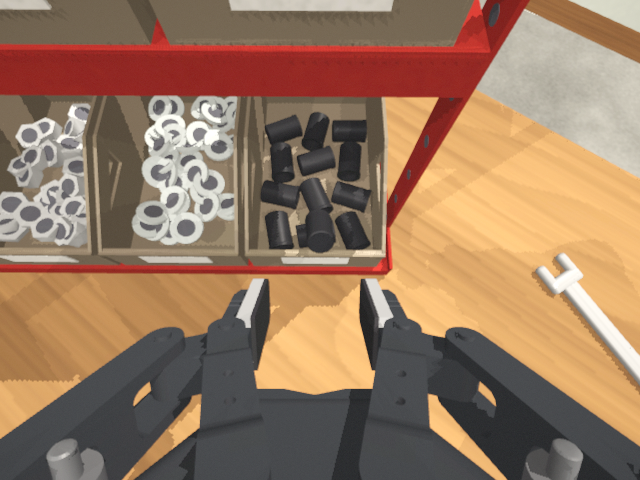

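The view shows the cap resting on top of the other caps at (320,228), inside the bin. The feet and spanner have not moved, and the gripper is clear.

```bash
python3 -c "
from rig import *
print(sign_off())"
```

```text
the job is handed in; nothing more can be done
None
```

The job is handed in, though no verdict came back: in the last camera images the foot stands upright in the middle of the gap without its cap, the cap rests in the cap bin, and the other two feet and the spanner show no movement.

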